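Fetch the ratchet from under the toolbox till

ROBOT

A 6-joint arm with a two-finger parallel gripper is mounted at the origin on a cart in front of the work surface, level with it; the furniture and walls round the work are solid. World frame = base frame: x ahead of the robot, y to its left, z up, the work surface at z = 0. Lengths are in m, angles in rad, forces in N, time in s.
With the tool pointing down it reaches from about 0.275 to 0.75 m from the base axis. Payload 10.2 kg.
Tool frame: the origin (TCP) lies at the very end of the fingers, on their centre line; the grasp point (between the pads) lies 19 mm behind it; z points along the fingers, y is the line along which they close (so a half turn about z gives the same grasp; the last joint's range is limited). The gripper opens to 88 mm and grips with 3 to 60 N. Pads are 18 mm wide; open, the fingers measure 123 mm over their backs; the gripper's body (75 mm by 187 mm) begins 45 mm behind the grasp point.
Start: joints at [1.013, 0.313, 1.498, -0, 1.331, -0.223], TCP at [0.173, 0.496, 0.212] pointing down, gripper open.
Joint ranges: [-2.94, 2.94], [-0.97, 2.17], [0.19, 2.56], [-1.23, 4.37], [0.02, 3.11], [-2.88, 2.88]. Speed limits (rad/s): [2.39, 2.39, 3.01, 3.14, 3.14, 3.14].

INTERFACE

Orientations are given as a unit quaternion [x, y, z, w].
In Python, from plant import robot gives the robot as it stands. The module is installed in compiled form; this text tells all that it offers.
- The arm moves only by the tool move_arm, never from a script. Its argument "targets" is a list of rows, each an object of numbers: "tx", "ty", "tz": the shift along the world's x, y, z as a fraction of full scale; "roll": the turn about the world's z as a fraction of full scale. In form: [{"tx": .., "ty": .., "tz": .., "roll": ..}, ...]. A call has 1 to 12 rows; each row shifts and turns the commanded pose from where the row before left it; what a row does not reach is not made up. Full scale, the value 1, is 0.5 m for a shift and 45 degrees for a turn. A row lasts 1/10 s, in which the tool goes at most 50 mm and 8.59 degrees, less where a joint would pass 70% of its speed; a pose out of reach is approached as far as the arm can. A call with a number of a shift or a turn outside -1 to 1 is refused whole. A call with a gripper value outside its range is refused whole. "gripper" is the closure, from 0 (fully open) to 1 (shut), set as the call begins (left out, the last holds). The fingers move at their own pace and stop on an object; the grip force is fixed at half the most. Time passes only in rows, so rows that do not move let the fingers close. It gives the time, the measured TCP pose, the force, the opening and the grip force at its end, in the units of the state.
- robot.read_state(): the state, without advancing time (a new reading comes with each control period).
- robot.grab_frame(name): name is "side" or "top"; returns a dict with "img" (420x560x3 uint8, red, green, blue), "K" (3x3 intrinsics, pixels), "rvec" (rotation vector, rad) and "tvec" (3), from world to camera coordinates, as OpenCV has them. Camera axes: x right, y down, z forward; pixel columns grow to the right and rows downward; lengths in m; the calibration is good to about 2 mm. A picture is of the moment at which its call begins. There is no depth.
- robot.finish_job(): hands the job in; it is judged then, once.
The state is a dict: "t": time; "joints": joint angles; "joint_velocities": joint speeds; "joint_efforts": joint torques, N m; "position": TCP position; "tool_rot": TCP orientation; "force": force on the tool from outside, world axes, zero at the start; "wrist_torque": the same for the moment, N m; "opening": finger opening in m; "grasp_force": force on a finger pad.
Only numpy, scipy, OpenCV 4.12 (cv2) and the standard library are available. Lean on these libraries where they do the work, as an engineer would, in place of code of your own. Each camera call takes 0.05 s, during which the arm holds its last target. There are 200 camera calls.

TASK

The ratchet lies in the bottom of the open tool chest, under the sliding till, and the thread-lock bottle, the grease tin and the tape measure stand in the till's way. Stand all three upright on the rubber mat, slide the till right across to the other end of the chest, and lay the ratchet lengthwise in the bare part of the steel parts tray, beside the bolt and nuts. Then push the till fully home again and stand the three things back in the chest, each in the very spot where it stood; keep the bottle and the tin upright all along.

Things in the scene. Friction and masses are not known exactly. Their poses are not given: they have to be found in the camera images.
- tool_chest: open grey steel tool chest, outside 220 (its x) x 400 (its y) x 66 mm high, fixed. Origin: centre of its underside. Walls 5 mm, inner floor 5 mm above the bench; on each long inner wall a runner 7 mm wide, 31 to 34 mm above the bench, carries the till. The till's home is the chest's +y end; the three things stand in the half towards -y
- till (a joint): position of the sliding till, m: 0 fully home (stop at the chest's +y end), 0.230 fully across (stop at the -y end); it moves along the chest's -y as the value grows, about 2.5 N friction, no spring, stays where left. Only fully across does it uncover all the ratchet. Dark steel tray 206 (x) x 160 (y) mm, underside 34, floor 37, rim 62 mm above the bench; low sockets and nuts lie in it
- till_grip (a point): centre of the till's wooden grip in the middle of the till: a bar 124 mm long along the chest's x, 14 mm thick along the chest's y, 22 mm high, its centre 82 mm and its top 93 mm above the bench; pinch it from above across the 14 mm. Only a thin divider (up to 60 mm above the bench) and two 12 mm posts stand below it. Axes as the chest's
- thread_lock: small white bottle with blue label and blue cap, standing in the chest: round body 37 mm across and 54 mm high, cap 19 mm across up to 78 mm. Origin: centre of its underside, z up. 60 g
- grease_tin: round aluminium tin with paper label and black screw lid, standing in the chest: 42 mm across (lid 44 mm), 68 mm high. Origin: centre of its underside, z up. 140 g
- tape_measure: yellow and black pocket tape measure standing on edge in the chest: 34 mm thick (its x), 70 mm long (its y), 62 mm high. Origin: on its underside at the middle, z up. 250 g
- ratchet: chrome ratchet lying flat on the chest's inner floor, nearly along the chest's y, its head showing from under the till: 183 mm long, handle 20 mm wide and 21 mm high (its y from -92 to +50 mm), head 38 mm wide and 17 mm high (y from +50 to +92 mm). Origin: middle of its length, on its underside, z up; centre of mass some 10 mm towards the head. 380 g
- bench_mat: black rubber mat flat on the bench beside the chest, 250 (its x) x 130 (its y) x 4 mm, fixed; the side area for the three things. Origin: centre of its underside
- parts_tray: shallow open magnetic steel tray on the bench on the other side of the chest, 250 (its x) x 134 (its y) x 18 mm, walls and floor 3 mm, fixed. Origin: centre of its underside. A bolt and two nuts sit fixed along its +y side (y above 31 mm, up to 30 mm high); the rest is bare, and there the ratchet goes, length along the tray's x, middle near x = 0, y = -15 mm
Not all that is in view belongs to the job. Leave any brown or turquoise look-alike of the thread_lock alone.

How it is judged:
On the way, in this order (a step that is already met when the one before it is completed fails the run):
1. the bottle, the tin and the tape measure all stand upright on the rubber mat (x of thread_lock in the frame of bench_mat between -0.122 and 0.122 m and y of thread_lock in the frame of bench_mat between -0.062 and 0.062 m and z of each of thread_lock, grease_tin, tape_measure in the frame of bench_mat below 0.012 m and angle between each of thread_lock, grease_tin, tape_measure's own z axis and vertical below 0.15 rad and x of grease_tin in the frame of bench_mat between -0.122 and 0.122 m and y of grease_tin in the frame of bench_mat between -0.062 and 0.062 m and x of tape_measure in the frame of bench_mat between -0.122 and 0.122 m and y of tape_measure in the frame of bench_mat between -0.062 and 0.062 m), for 0.2 s.
2. the till is slid right across (at least 215 of its 230 mm) (value of joint till above 0.215 m), for 0.2 s.
At the end, for the whole second after the job is handed in: till home within 15 mm; bottle, tin and tape measure upright, at rest, each within 15 mm of where it stood; ratchet flat on the parts tray floor, lengthwise within 0.2 rad, middle within 28 mm of the tray's middle along its x and at y -45 to +15 mm (value of joint till below 0.015 m and x of ratchet in the frame of parts_tray between -0.028 and 0.028 m and y of ratchet in the frame of parts_tray between -0.045 and 0.015 m and z of ratchet in the frame of parts_tray below 0.012 m and angle between ratchet's own z axis and vertical below 0.12 rad and angle between the y axis of ratchet and the x axis of parts_tray, either way round below 0.2 rad and linear speed of each of ratchet, thread_lock, grease_tin, tape_measure below 0.02 m/s and distance of each of thread_lock, grease_tin, tape_measure from where it was at the start of the episode below 0.015 m and angle between each of thread_lock, grease_tin, tape_measure's own z axis and vertical below 0.15 rad); the robot touches nothing.
It fails at once if the thread-lock bottle is tipped over (angle between thread_lock's own z axis and vertical above 0.7 rad).
It fails at once if the grease tin is tipped over (angle between grease_tin's own z axis and vertical above 0.7 rad).
It also fails if it takes over 152 s, if anything falls off the work surface, if the arm or the gripper's body presses on something with over 40 N, if the wrist force passes 120 N, or if a joint passes its speed limit or range.

## Working session

There is one attempt and no reset: what is moved stays moved. The work goes in short steps, Python scripts to look and compute and a tool call to move; the robot and the scene stay as the last step left them, time stands still between calls to the robot, and variables do not carry over. Pictures are saved under pics/ and viewed, at most 14 in all, crops included, and the job is handed in when it is done.

Besides the shell and the picture viewer there is one more tool, called as name(argument=value, ...), one argument or row to a line, values as JSON. move_arm: Moves the arm, as the interface text tells. Its arguments: {"type":"object","properties":{"targets":{"type":"array"},"gripper":{"type":"number"}},"required":["targets"]}

```bash
mkdir -p pics; cat > h.py <<'E'
import numpy as np, cv2
from plant import robot
def grab(n,save=None):
    f=robot.grab_frame(n)
    if save: cv2.imwrite('pics/'+save,f['img'][:,:,::-1])
    return f
def ray(f,uv,z):
    R=cv2.Rodrigues(np.array(f['rvec'],float))[0];t=np.array(f['tvec'],float).ravel()
    c=-R.T@t
    uv=np.atleast_2d(np.array(uv,float));d=(np.c_[uv,np.ones(len(uv))]@np.linalg.inv(f['K']).T)@R
    return c+d*((z-c[2])/d[:,2])[:,None]
def proj(f,P):
    return cv2.projectPoints(np.atleast_2d(np.array(P,float)),np.array(f['rvec'],float),np.array(f['tvec'],float),np.array(f['K'],float),None)[0].reshape(-1,2)
E
python3 - <<'E'
from h import *
for n in('top','side'):
    f=grab(n,n+'0.png'); R=cv2.Rodrigues(np.array(f['rvec']))[0]; print(n,-R.T@np.array(f['tvec']).ravel(),f['K'][0][0])
print(robot.read_state())
E
```

```text
top [0.28802268 0.01024899 1.4994309 ] 479.4706132854442
side [-0.08095627 -0.81214584  0.87841584] 471.756146742955
{'t': 0.1, 'joints': array([ 1.01262662e+00,  3.13376641e-01,  1.49830857e+00, -2.62516270e-06,
        1.33103605e+00, -2.23398702e-01]), 'joint_velocities': array([ 0.00050133, -0.00075796, -0.00267796,  0.0008401 ,  0.00098409,
       -0.00046714]), 'joint_efforts': array([ 3.90544083e-03, -4.02808213e+01, -2.52648371e+01,  6.96759601e-02,
        3.41693556e-02, -5.49812944e-05]), 'position': array([0.17237113, 0.49564165, 0.21174701]), 'tool_rot': array([ 1.66604631e-01,  9.86023620e-01, -5.22247472e-04, -2.13772488e-04]), 'force': array([ 0.07858965,  0.23869703, -0.31160432]), 'wrist_torque': array([ 0.00828173, -0.01822858, -0.07253237]), 'grasp_force': 0.0, 'opening': 0.08822748205662999}
```

View pics/top0.png

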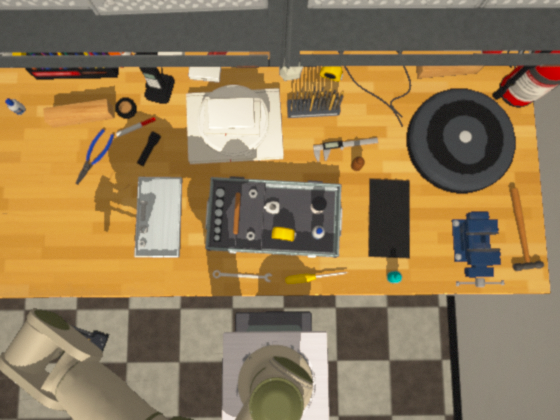

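View pics/side0.png

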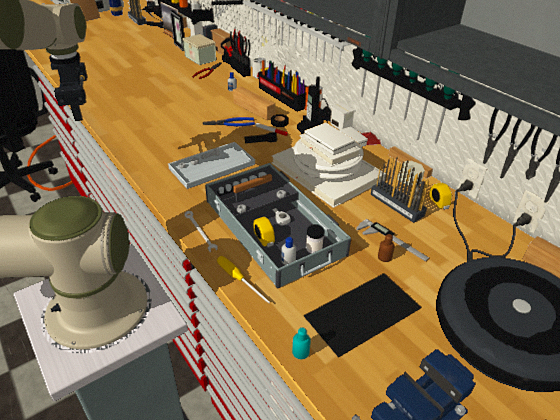

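The top view shows the chest at px (207–341, 179–256), till at its left end (+y), tape at (284,235), bottle (318,231), tin (318,203), ratchet head (271,207), mat (370–410, 179–257) and parts tray (136–181, 178–257). I'll look closer.

```bash
python3 - <<'E'
from h import *
a=cv2.imread('pics/top0.png')[165:270,125:425]; cv2.imwrite('pics/topc.png',cv2.resize(a,None,fx=2.66,fy=2.66,interpolation=cv2.INTER_CUBIC))
b=cv2.imread('pics/side0.png')[140:360,160:430]; cv2.imwrite('pics/sidec.png',cv2.resize(b,None,fx=2.7,fy=2.7,interpolation=cv2.INTER_CUBIC))
f=grab('top')
im=cv2.imread('pics/top0.png')
hsv=cv2.cvtColor(im,cv2.COLOR_BGR2HSV)
def comps(m,name,z,roi,amin=20):
    r=np.zeros_like(m);x0,y0,x1,y1=roi;r[y0:y1,x0:x1]=m[y0:y1,x0:x1]
    for c in cv2.findContours(r,cv2.RETR_EXTERNAL,cv2.CHAIN_APPROX_NONE)[0]:
        if cv2.contourArea(c)<amin: continue
        (u,v),s,an=cv2.minAreaRect(c); bx=cv2.boxPoints(((u,v),s,an)); w=ray(f,bx,z)
        print(name,(u,v),'area',cv2.contourArea(c),ray(f,(u,v),z)[0].round(4),'sides',np.linalg.norm(w[1]-w[0]).round(4),np.linalg.norm(w[2]-w[1]).round(4),'edge',[np.degrees(np.arctan2(*(w[i+1]-w[i])[1::-1])).round(1) for i in (0,1)])
comps(cv2.inRange(hsv,(0,0,0),(180,255,50)),'mat',.004,(360,165,420,270),500)
comps(cv2.inRange(hsv,(20,150,120),(35,255,255)),'tape',.062,(262,190,330,250))
comps(cv2.inRange(hsv,(100,120,60),(130,255,255)),'blue',.078,(300,215,335,245),5)
comps(cv2.inRange(hsv,(0,0,0),(180,255,45)),'dark',.068,(300,185,335,215),10)
# tray: not wood
comps(255-cv2.inRange(hsv,(5,70,60),(28,255,255)),'tray',.018,(128,172,190,262),500)
comps(255-cv2.inRange(hsv,(5,90,60),(28,255,255)),'chest',.066,(198,170,350,265),500)
E
```

```text
mat (389.0, 218.0) area 2741.5 [ 0.4995 -0.3634  0.004 ] sides 0.1215 0.2425 edge [np.float64(-90.4), np.float64(177.2)]
tape (282.7635498046875, 233.33108520507812) area 238.5 [ 0.447  -0.0262  0.062 ] sides 0.0382 0.0673 edge [np.float64(-9.4), np.float64(-99.5)]
blue (319.0, 230.0) area 14.5 [ 0.4544 -0.1341  0.078 ] sides 0.012 0.012 edge [np.float64(-90.4), np.float64(178.7)]
dark (318.5, 202.5) area 107.5 [ 0.5395 -0.1354  0.068 ] sides 0.0395 0.0339 edge [np.float64(-90.4), np.float64(178.6)]
tray (158.08218383789062, 216.69937133789062) area 3380.5 [0.507 0.361 0.018] sides 0.2527 0.1391 edge [np.float64(-0.1), np.float64(-92.5)]
chest (273.64898681640625, 216.982666015625) area 9654.5 [0.4964 0.0009 0.066 ] sides 0.2335 0.4146 edge [np.float64(-2.1), np.float64(-93.3)]
```

View pics/topc.png

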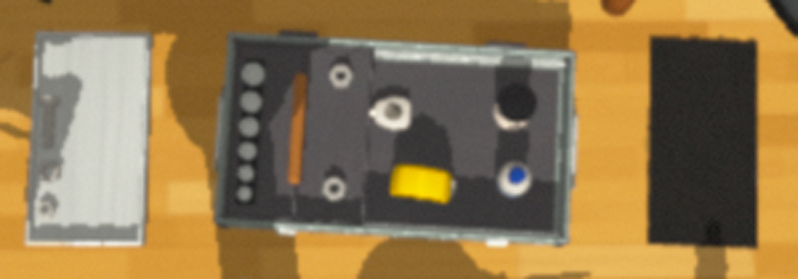

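View pics/sidec.png

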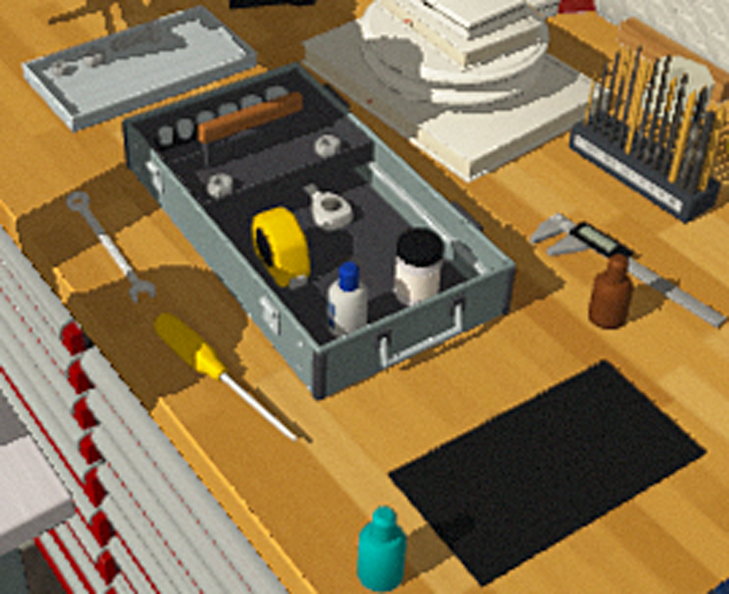

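The crops confirm the layout. The chest is yawed about −3°, the till grip is orange at crop (298,130), and the tape is yawed about −8°. The tray's bolt and nuts are on its world +y side, the ratchet head is at crop (393,112), and the mat is clear. I'll take one refining measurement across the two views.

```bash
python3 - <<'E'
from h import *
F={'top':grab('top'),'side':grab('side')}
H={n:cv2.cvtColor(F[n]['img'],cv2.COLOR_RGB2HSV) for n in F}
def cen(n,lo,hi,roi,pr=''):
    x0,y0,x1,y1=roi; m=np.zeros((420,560),np.uint8); m[y0:y1,x0:x1]=cv2.inRange(H[n],lo,hi)[y0:y1,x0:x1]
    k,l,s,c=cv2.connectedComponentsWithStats(m); i=1+np.argmax(s[1:,4]); return c[i],s[i],(l==i).astype(np.uint8)
def tri(a,b):
    P=[]
    for n in('top','side'):
        f=F[n];P.append(np.array(f['K'])@np.c_[cv2.Rodrigues(np.array(f['rvec']))[0],np.array(f['tvec']).ravel()])
    X=cv2.triangulatePoints(P[0],P[1],np.array(a,float).reshape(2,1),np.array(b,float).reshape(2,1)); return (X[:3]/X[3]).ravel()
off=lambda u,v:(160+u/2.7,140+v/2.7)
for nm,lo,hi,r1,r2 in [('cap',(100,90,50),(130,255,255),(300,215,335,245),(280,225,300,250)),
  ('lid',(0,0,0),(180,255,50),(305,190,335,212),(303,222,328,240)),
  ('tape',(20,120,80),(35,255,255),(262,190,330,250),(245,210,280,250)),
  ('grip',(3,110,60),(18,255,255),(225,185,245,240),(230,170,275,195))]:
    a,s,m=cen('top',lo,hi,r1); b,s2,m2=cen('side',lo,hi,r2)
    print(nm,a.round(1),s,b.round(1),s2,'tri',tri(a,b).round(4))
    if nm in('tape','grip'):
        p=np.argwhere(m)[:,::-1]; w=ray(F['top'],p,.067 if nm=='tape' else .093)[:,:2]
        r=cv2.minAreaRect(w.astype(np.float32)*1000); print('  rect',r, 'mean',w.mean(0).round(4))
        v=np.linalg.svd(w-w.mean(0))[2][0]; print('  pca deg',np.degrees(np.arctan2(v[1],v[0])).round(1))
# expected px of chest rim corners for a pose guess + overlay of the guess with mat and tray
g=F['top']['img'][:,:,::-1].copy(); big=cv2.resize(g[165:270,125:425],None,fx=2.66,fy=2.66,interpolation=cv2.INTER_CUBIC)
def box(cx,cy,a,hx,hy,z,col):
    c,s=np.cos(a),np.sin(a); q=[[cx+c*x-s*y,cy+s*x+c*y,z] for x,y in((hx,hy),(hx,-hy),(-hx,-hy),(-hx,hy))]
    u=(proj(F['top'],q)-[124.5,164.5])*2.66-.5; cv2.polylines(big,[u.round().astype(int)],True,col,1)
box(.5,.001,-.05,.11,.2,.066,(0,0,255));box(.4995,-.3634,-.03,.125,.065,.004,(0,255,0));box(.507,.361,-.03,.125,.067,.018,(255,0,255))
cv2.imwrite('pics/ov.png',big)
E
```

```text
cap [319.  230.4] [317 228   5   6  25] [288.7 241.9] [285 237   8  11  75] tri [ 0.4535 -0.1344  0.0697]
lid [318.9 202.4] [312 196  14  14 146] [315.  231.3] [307 224  17  15 199] tri [ 0.5388 -0.136   0.0633]
tape [282.8 233.4] [271 226  24  16 308] [264.4 229.9] [253 216  22  30 407] tri [ 0.4507 -0.0275  0.0323]
  rect ((446.5272216796875, -26.555130004882812), (71.0257797241211, 40.74147415161133), 80.05606842041016) mean [ 0.4461 -0.0263]
  pca deg -99.7
grip [236.4 213.8] [233 192   8  43 213] [251.8 183.1] [233 174  39  19 304] tri [0.5042 0.1124 0.0818]
  rect ((505.6994934082031, 111.28070068359375), (15.782740592956543, 126.29530334472656), 86.45159912109375) mean [0.5029 0.1115]
  pca deg 176.5
```

View pics/ov.png

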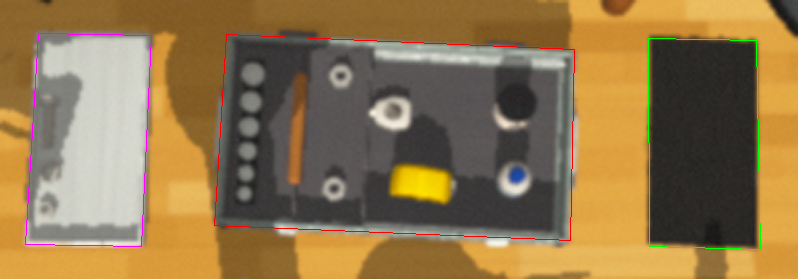

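The overlay fits the chest (0.50, 0.001, yaw −0.05), the mat and the tray. Heights check out: triangulated cap 0.070, lid 0.063 and grip 0.082. Moving to the bottle now.

move_arm(
  targets=[
    {"tx": 0.035, "ty": -0.079, "roll": 0.03},
    {"tx": 0.035, "ty": -0.079, "roll": 0.03},
    {"tx": 0.035, "ty": -0.079, "roll": 0.03},
    {"tx": 0.035, "ty": -0.079, "roll": 0.03},
    {"tx": 0.035, "ty": -0.079, "roll": 0.03},
    {"tx": 0.035, "ty": -0.079, "roll": 0.03},
    {"tx": 0.035, "ty": -0.079, "roll": 0.03},
    {"tx": 0.035, "ty": -0.079, "roll": 0.03},
    {"tx": 0.035, "ty": -0.079, "roll": 0.03},
    {"tx": 0.035, "ty": -0.079, "roll": 0.03},
    {"tx": 0.035, "ty": -0.079, "roll": 0.03},
    {"tx": 0.035, "ty": -0.079, "roll": 0.03},
  ],
  gripper=0.3,
)

```text
validation failed for argument at $.ta...
```

move_arm(
  targets=[
    {"tx": 0.035, "ty": -0.079, "tz": 0, "roll": 0.03},
    {"tx": 0.035, "ty": -0.079, "tz": 0, "roll": 0.03},
    {"tx": 0.035, "ty": -0.079, "tz": 0, "roll": 0.03},
    {"tx": 0.035, "ty": -0.079, "tz": 0, "roll": 0.03},
    {"tx": 0.035, "ty": -0.079, "tz": 0, "roll": 0.03},
    {"tx": 0.035, "ty": -0.079, "tz": 0, "roll": 0.03},
    {"tx": 0.035, "ty": -0.079, "tz": 0, "roll": 0.03},
    {"tx": 0.035, "ty": -0.079, "tz": 0, "roll": 0.03},
    {"tx": 0.035, "ty": -0.079, "tz": 0, "roll": 0.03},
    {"tx": 0.035, "ty": -0.079, "tz": 0, "roll": 0.03},
    {"tx": 0.035, "ty": -0.079, "tz": 0, "roll": 0.03},
    {"tx": 0.035, "ty": -0.079, "tz": 0, "roll": 0.03},
  ],
  gripper=0.3,
)

```text
t: 1.45
position: [0.3829, 0.02, 0.2124]
tool_rot: [0.026, 1.0, -0.0, 0.0]
force: [0.4, 0.9, -0.3]
opening: 0.0619
grasp_force: 0.0
```

move_arm(
  targets=[
    {"tx": 0.035, "ty": -0.077, "tz": 0, "roll": 0},
    {"tx": 0.035, "ty": -0.077, "tz": 0, "roll": 0},
    {"tx": 0.035, "ty": -0.077, "tz": 0, "roll": 0},
    {"tx": 0.036, "ty": -0.077, "tz": 0, "roll": 0},
    {"tx": 0, "ty": 0, "tz": -0.08, "roll": 0},
    {"tx": 0, "ty": 0, "tz": -0.08, "roll": 0},
    {"tx": 0, "ty": 0, "tz": -0.08, "roll": 0},
    {"tx": 0, "ty": 0, "tz": -0.06, "roll": 0},
    {"tx": 0, "ty": 0, "tz": -0.04, "roll": 0},
    {"tx": 0, "ty": 0, "tz": -0.025, "roll": 0},
    {"tx": 0, "ty": 0, "tz": 0, "roll": 0},
  ],
)

```text
t: 2.55
position: [0.4522, -0.1317, 0.0284]
tool_rot: [0.026, 1.0, 0.001, -0.001]
force: [0.3, -0.5, 0.5]
opening: 0.0616
grasp_force: 0.0
```

move_arm(
  targets=[
    {"tx": 0, "ty": 0, "tz": 0, "roll": 0},
    {"tx": 0, "ty": 0, "tz": 0, "roll": 0},
    {"tx": 0, "ty": 0, "tz": 0, "roll": 0},
    {"tx": 0, "ty": 0, "tz": 0, "roll": 0},
    {"tx": 0, "ty": 0, "tz": 0, "roll": 0},
  ],
  gripper=1,
)

```text
t: 3.05
position: [0.4538, -0.133, 0.0306]
tool_rot: [0.026, 1.0, -0.001, 0.001]
force: [0.2, -3.1, 13.6]
opening: 0.0241
grasp_force: 10.4
```

```bash
python3 - <<'E'
from h import *
b=grab('side')['img'][170:290,220:380,::-1]; cv2.imwrite('pics/s1.png',cv2.resize(b,None,fx=4.5,fy=4.5,interpolation=cv2.INTER_CUBIC))
s=robot.read_state();print(s['t'],s['opening'],s['grasp_force'],s['force'],s['position'])
E
```

```text
3.1 0.019900796656756165 13.65583655278897 [-3.96662681 -4.46447233 19.67528282] [ 0.45416708 -0.13328682  0.03103208]
```

View pics/s1.png

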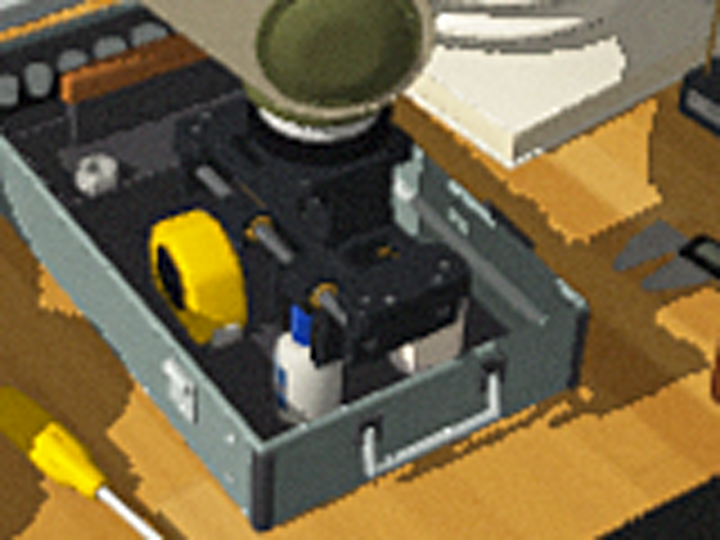

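The fingers seem to be on a side chord of the bottle. I'll open, rise and re-measure.

move_arm(
  targets=[
    {"tx": 0, "ty": 0, "tz": 0, "roll": 0},
    {"tx": 0, "ty": 0, "tz": 0, "roll": 0},
    {"tx": 0, "ty": 0, "tz": 0, "roll": 0},
    {"tx": 0, "ty": 0, "tz": 0, "roll": 0},
    {"tx": 0, "ty": 0, "tz": 0.05, "roll": 0},
    {"tx": 0, "ty": 0, "tz": 0.1, "roll": 0},
    {"tx": 0, "ty": 0, "tz": 0.1, "roll": 0},
    {"tx": 0, "ty": 0, "tz": 0.1, "roll": 0},
  ],
  gripper=0.3,
)

```text
t: 3.9
position: [0.4525, -0.1318, 0.2067]
tool_rot: [0.026, 1.0, 0.0, -0.0]
force: [0.3, -0.6, -0.9]
opening: 0.0617
grasp_force: 0.0
```

```bash
python3 - <<'E'
from h import *
f=grab('side');b=f['img'][170:290,220:380,::-1]; cv2.imwrite('pics/s2.png',cv2.resize(b,None,fx=4.5,fy=4.5,interpolation=cv2.INTER_CUBIC))
s=robot.read_state();print(s['t'],s['opening'],s['grasp_force'],s['force'],s['position'],proj(f,s['position']))
h=cv2.cvtColor(f['img'],cv2.COLOR_RGB2HSV);m=np.zeros((420,560),np.uint8);m[225:265,275:310]=cv2.inRange(h,(100,90,50),(130,255,255))[225:265,275:310]
for z in(.066,.07,.074):print(ray(f,np.argwhere(m)[:,::-1].mean(0),z))
print(np.argwhere(m)[:,::-1].mean(0),m.sum()/255)
E
```

```text
3.95 0.06173438159094809 0.0 [0.77937362 0.06206663 7.07752348] [ 0.45526296 -0.13328444  0.2144901 ] [[291.26611036 195.43887574]]
[[ 0.4515698  -0.13155831  0.066     ]]
[[ 0.44894786 -0.13490924  0.07      ]]
[[ 0.44632592 -0.13826017  0.074     ]]
[287.7173913  242.58695652] 92.0
```

View pics/s2.png

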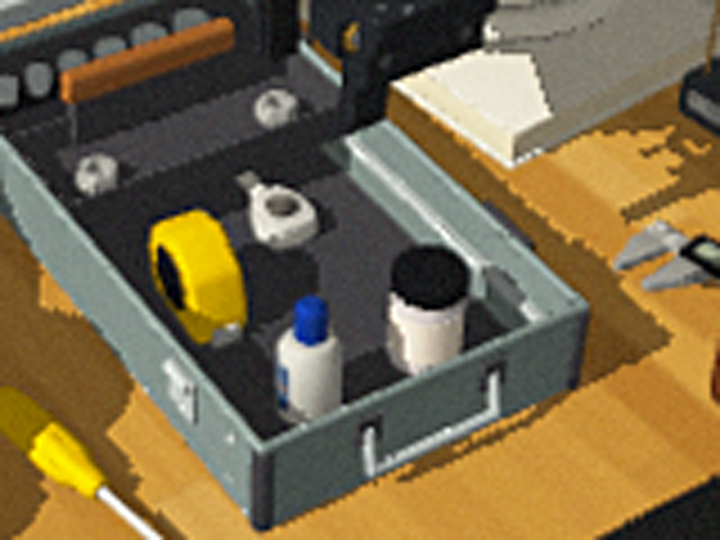

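The bottle is still upright and essentially unmoved. Its body tapers from about 40 mm up, so the pads slipped on the shoulder. I'll grip the cylindrical cap instead.

move_arm(
  targets=[
    {"tx": -0.004, "ty": 0, "tz": -0.05, "roll": 0},
    {"tx": 0, "ty": 0, "tz": -0.08, "roll": 0},
    {"tx": 0, "ty": 0, "tz": -0.08, "roll": 0},
    {"tx": 0, "ty": 0, "tz": -0.06, "roll": 0},
    {"tx": 0, "ty": 0, "tz": -0.04, "roll": 0},
    {"tx": 0, "ty": 0, "tz": 0, "roll": 0},
    {"tx": 0, "ty": 0, "tz": 0, "roll": 0},
    {"tx": 0, "ty": 0, "tz": 0, "roll": 0},
  ],
)

```text
t: 4.75
position: [0.4517, -0.1325, 0.0509]
tool_rot: [0.026, 1.0, -0.001, 0.001]
force: [-0.1, 0.4, -0.3]
opening: 0.0617
grasp_force: 0.0
```

move_arm(
  targets=[
    {"tx": 0, "ty": 0, "tz": 0, "roll": 0},
    {"tx": 0, "ty": 0, "tz": 0, "roll": 0},
    {"tx": 0, "ty": 0, "tz": 0, "roll": 0},
    {"tx": 0, "ty": 0, "tz": 0, "roll": 0},
    {"tx": 0, "ty": 0, "tz": 0, "roll": 0},
    {"tx": 0, "ty": 0, "tz": 0, "roll": 0},
    {"tx": 0, "ty": 0, "tz": 0, "roll": 0},
  ],
  gripper=1,
)

```text
t: 5.45
position: [0.4511, -0.1322, 0.0498]
tool_rot: [0.026, 1.0, -0.0, 0.0]
force: [0.3, -0.3, -0.1]
opening: 0.0171
grasp_force: 30.0
```

move_arm(
  targets=[
    {"tx": 0, "ty": 0, "tz": 0.02, "roll": 0},
    {"tx": 0, "ty": 0, "tz": 0.02, "roll": 0},
    {"tx": 0, "ty": 0, "tz": 0.04, "roll": 0},
    {"tx": 0, "ty": 0, "tz": 0.06, "roll": 0},
    {"tx": 0, "ty": 0, "tz": 0.06, "roll": 0},
    {"tx": 0, "ty": 0, "tz": 0, "roll": 0},
    {"tx": 0, "ty": 0, "tz": 0, "roll": 0},
  ],
)

```text
t: 6.15
position: [0.4511, -0.1322, 0.1503]
tool_rot: [0.026, 1.0, -0.0, 0.001]
force: [0.1, -0.3, -0.9]
opening: 0.0179
grasp_force: 30.0
```

```bash
python3 - <<'E'
from h import *
f=grab('side');b=f['img'][150:290,220:380,::-1]; cv2.imwrite('pics/s3.png',cv2.resize(b,None,fx=4,fy=4,interpolation=cv2.INTER_CUBIC))
s=robot.read_state();print(s['t'],s['opening'],s['grasp_force'],s['force'],s['position'],proj(f,s['position']))
E
```

```text
6.2 0.01731434075156415 29.980377852916718 [-0.79155553 -1.06030716 -0.76417356] [ 0.45068014 -0.13194037  0.14942355] [[288.50059618 217.36551961]]
```

View pics/s3.png

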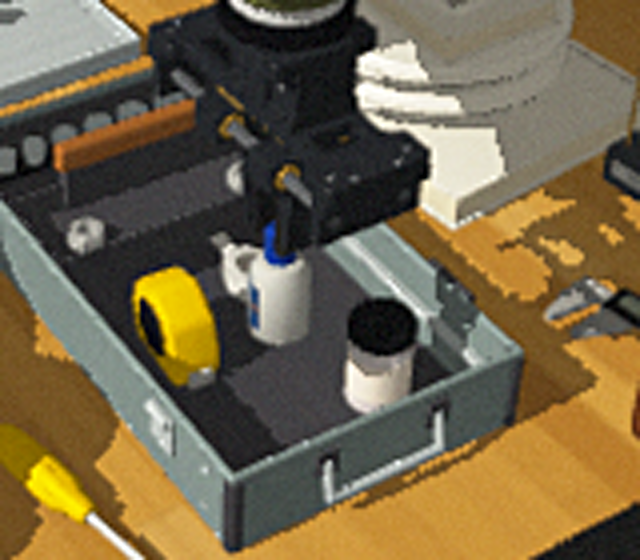

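Bottle held by the cap and upright, with a weight reading of about 0.7 N. Taking it to the mat.

move_arm(
  targets=[
    {"tx": -0.012, "ty": -0.092, "tz": 0, "roll": 0},
    {"tx": -0.012, "ty": -0.092, "tz": 0, "roll": 0},
    {"tx": -0.012, "ty": -0.092, "tz": 0, "roll": 0},
    {"tx": -0.012, "ty": -0.092, "tz": 0, "roll": 0},
    {"tx": -0.012, "ty": -0.092, "tz": 0, "roll": 0},
    {"tx": 0, "ty": 0, "tz": -0.06, "roll": 0},
    {"tx": 0, "ty": 0, "tz": -0.06, "roll": 0},
    {"tx": 0, "ty": 0, "tz": -0.04, "roll": 0},
    {"tx": 0, "ty": 0, "tz": -0.02, "roll": 0},
    {"tx": 0, "ty": 0, "tz": -0.014, "roll": 0},
    {"tx": 0, "ty": 0, "tz": -0.006, "roll": 0},
    {"tx": 0, "ty": 0, "tz": 0, "roll": 0},
  ],
)

```text
t: 7.4
position: [0.4212, -0.3622, 0.05]
tool_rot: [0.026, 1.0, -0.0, 0.0]
force: [0.1, -0.1, -0.1]
opening: 0.0171
grasp_force: 30.0
```

move_arm(
  targets=[
    {"tx": 0, "ty": 0, "tz": -0.002, "roll": 0},
    {"tx": 0, "ty": 0, "tz": 0, "roll": 0},
    {"tx": 0, "ty": 0, "tz": 0, "roll": 0},
  ],
)

```text
t: 7.7
position: [0.4212, -0.3623, 0.0491]
tool_rot: [0.026, 1.0, -0.0, 0.0]
force: [0.3, -0.2, -0.5]
opening: 0.0173
grasp_force: 30.0
```

move_arm(
  targets=[
    {"tx": 0, "ty": 0, "tz": 0, "roll": 0},
    {"tx": 0, "ty": 0, "tz": 0, "roll": 0},
    {"tx": 0, "ty": 0, "tz": 0, "roll": 0},
    {"tx": 0, "ty": 0, "tz": 0.08, "roll": 0},
    {"tx": 0, "ty": 0, "tz": 0.08, "roll": 0},
    {"tx": 0, "ty": 0, "tz": 0.08, "roll": 0},
    {"tx": 0.039, "ty": 0.075, "tz": 0, "roll": 0},
    {"tx": 0.039, "ty": 0.075, "tz": 0, "roll": 0},
    {"tx": 0.039, "ty": 0.075, "tz": 0, "roll": 0},
    {"tx": 0.039, "ty": 0.075, "tz": 0, "roll": 0},
    {"tx": 0.039, "ty": 0.075, "tz": 0, "roll": 0},
    {"tx": 0.039, "ty": 0.075, "tz": 0, "roll": 0},
  ],
  gripper=0.3,
)

```text
t: 8.9
position: [0.5386, -0.1355, 0.1689]
tool_rot: [0.026, 1.0, -0.0, 0.0]
force: [0.4, -0.1, 0.1]
opening: 0.0618
grasp_force: 0.0
```

move_arm(
  targets=[
    {"tx": 0.002, "ty": 0.002, "tz": -0.06, "roll": 0},
    {"tx": 0, "ty": 0, "tz": -0.08, "roll": 0},
    {"tx": 0, "ty": 0, "tz": -0.08, "roll": 0},
    {"tx": 0, "ty": 0, "tz": -0.04, "roll": 0},
    {"tx": 0, "ty": 0, "tz": -0.02, "roll": 0},
    {"tx": 0, "ty": 0, "tz": 0, "roll": 0},
    {"tx": 0, "ty": 0, "tz": 0, "roll": 0},
  ],
)

```text
t: 9.6
position: [0.5397, -0.1365, 0.0299]
tool_rot: [0.026, 1.0, -0.0, 0.001]
force: [-1.2, -0.0, -0.4]
opening: 0.0621
grasp_force: 0.0
```

move_arm(
  targets=[
    {"tx": 0, "ty": 0, "tz": 0, "roll": 0},
    {"tx": 0, "ty": 0, "tz": 0, "roll": 0},
    {"tx": 0, "ty": 0, "tz": 0, "roll": 0},
    {"tx": 0, "ty": 0, "tz": 0, "roll": 0},
    {"tx": 0, "ty": 0, "tz": 0, "roll": 0},
    {"tx": 0, "ty": 0, "tz": 0, "roll": 0},
  ],
  gripper=0.8,
)

```text
t: 10.2
position: [0.5395, -0.1364, 0.0295]
tool_rot: [0.026, 1.0, -0.0, 0.001]
force: [0.2, -0.9, 5.4]
opening: 0.0429
grasp_force: 30.0
```

move_arm(
  targets=[
    {"tx": 0, "ty": 0, "tz": 0.03, "roll": 0},
    {"tx": 0, "ty": 0, "tz": 0.05, "roll": 0},
    {"tx": 0, "ty": 0, "tz": 0.06, "roll": 0},
    {"tx": 0, "ty": 0, "tz": 0.06, "roll": 0},
    {"tx": -0.015, "ty": -0.075, "tz": 0, "roll": 0},
    {"tx": -0.015, "ty": -0.075, "tz": 0, "roll": 0},
    {"tx": -0.015, "ty": -0.075, "tz": 0, "roll": 0},
    {"tx": -0.015, "ty": -0.075, "tz": 0, "roll": 0},
    {"tx": -0.015, "ty": -0.075, "tz": 0, "roll": 0},
    {"tx": -0.015, "ty": -0.075, "tz": 0, "roll": 0},
    {"tx": 0, "ty": 0, "tz": 0, "roll": 0},
  ],
)

```text
t: 11.3
position: [0.4924, -0.3649, 0.1279]
tool_rot: [0.028, 1.0, -0.0, -0.0]
force: [0.1, 0.2, -1.7]
opening: 0.0434
grasp_force: 30.0
```

move_arm(
  targets=[
    {"tx": 0, "ty": 0, "tz": -0.05, "roll": 0},
    {"tx": 0, "ty": 0, "tz": -0.06, "roll": 0},
    {"tx": 0, "ty": 0, "tz": -0.05, "roll": 0},
    {"tx": 0, "ty": 0, "tz": -0.024, "roll": 0},
    {"tx": 0, "ty": 0, "tz": -0.01, "roll": 0},
    {"tx": 0, "ty": 0, "tz": -0.006, "roll": 0},
    {"tx": 0, "ty": 0, "tz": 0, "roll": 0},
    {"tx": 0, "ty": 0, "tz": 0, "roll": 0},
  ],
)

```text
t: 12.1
position: [0.4944, -0.3615, 0.0297]
tool_rot: [0.026, 1.0, -0.001, 0.001]
force: [0.6, -0.7, -2.4]
opening: 0.043
grasp_force: 30.0
```

move_arm(
  targets=[
    {"tx": 0, "ty": 0, "tz": 0, "roll": 0},
    {"tx": 0, "ty": 0, "tz": 0, "roll": 0},
    {"tx": 0, "ty": 0, "tz": 0, "roll": 0},
    {"tx": 0, "ty": 0, "tz": 0.08, "roll": 0},
    {"tx": 0, "ty": 0, "tz": 0.08, "roll": 0},
    {"tx": 0, "ty": 0, "tz": 0.06, "roll": 0},
  ],
  gripper=0.3,
)

```text
t: 12.7
position: [0.4943, -0.3615, 0.1414]
tool_rot: [0.026, 1.0, -0.001, 0.001]
force: [0.9, 0.1, 0.2]
opening: 0.0615
grasp_force: 0.0
```

move_arm(
  targets=[
    {"tx": -0.0075, "ty": 0.056, "tz": 0, "roll": -0.179},
    {"tx": -0.0075, "ty": 0.056, "tz": 0, "roll": -0.179},
    {"tx": -0.0075, "ty": 0.056, "tz": 0, "roll": -0.179},
    {"tx": -0.0075, "ty": 0.056, "tz": 0, "roll": -0.179},
    {"tx": -0.0075, "ty": 0.056, "tz": 0, "roll": -0.179},
    {"tx": -0.0075, "ty": 0.056, "tz": 0, "roll": -0.179},
    {"tx": -0.0075, "ty": 0.056, "tz": 0, "roll": -0.179},
    {"tx": -0.0075, "ty": 0.056, "tz": 0, "roll": -0.179},
    {"tx": -0.0075, "ty": 0.056, "tz": 0, "roll": -0.179},
    {"tx": -0.0075, "ty": 0.056, "tz": 0, "roll": -0.179},
    {"tx": -0.0075, "ty": 0.056, "tz": 0, "roll": -0.179},
    {"tx": -0.0075, "ty": 0.056, "tz": 0, "roll": -0.179},
  ],
  gripper=0.43,
)

```text
t: 13.9
position: [0.4488, -0.0241, 0.139]
tool_rot: [0.766, 0.643, 0.0, 0.0]
force: [0.0, 0.3, 0.0]
opening: 0.0504
grasp_force: 0.0
```

move_arm(
  targets=[
    {"tx": 0, "ty": 0, "tz": 0, "roll": 0},
    {"tx": 0, "ty": 0, "tz": 0, "roll": 0},
  ],
)

```text
t: 14.1
position: [0.4492, -0.0252, 0.139]
tool_rot: [0.763, 0.647, 0.0, 0.0]
force: [-0.1, -0.6, 0.1]
opening: 0.0496
grasp_force: 0.0
```

move_arm(
  targets=[
    {"tx": 0, "ty": 0, "tz": -0.06, "roll": 0},
    {"tx": 0, "ty": 0, "tz": -0.06, "roll": 0},
    {"tx": 0, "ty": 0, "tz": -0.05, "roll": 0},
    {"tx": 0, "ty": 0, "tz": -0.036, "roll": 0},
    {"tx": 0, "ty": 0, "tz": 0, "roll": 0},
    {"tx": 0, "ty": 0, "tz": 0, "roll": 0},
  ],
)

```text
t: 14.7
position: [0.4494, -0.026, 0.0362]
tool_rot: [0.764, 0.645, 0.0, 0.0]
force: [-0.2, -0.6, -0.1]
opening: 0.05
grasp_force: 0.0
```

move_arm(
  targets=[
    {"tx": 0, "ty": 0, "tz": 0, "roll": 0},
    {"tx": 0, "ty": 0, "tz": 0, "roll": 0},
    {"tx": 0, "ty": 0, "tz": 0, "roll": 0},
    {"tx": 0, "ty": 0, "tz": 0, "roll": 0},
    {"tx": 0, "ty": 0, "tz": 0, "roll": 0},
    {"tx": 0, "ty": 0, "tz": 0, "roll": 0},
  ],
  gripper=0.9,
)

```text
t: 15.3
position: [0.4492, -0.0253, 0.0364]
tool_rot: [0.764, 0.645, 0.0, 0.0]
force: [-2.6, 0.2, 5.7]
opening: 0.0301
grasp_force: 30.1
```

move_arm(
  targets=[
    {"tx": 0, "ty": 0, "tz": 0.03, "roll": 0},
    {"tx": 0, "ty": 0, "tz": 0.05, "roll": 0},
    {"tx": 0, "ty": 0, "tz": 0.06, "roll": 0},
    {"tx": 0, "ty": 0, "tz": 0.06, "roll": 0},
    {"tx": 0, "ty": 0, "tz": 0, "roll": 0},
  ],
)

```text
t: 15.8
position: [0.4507, -0.0256, 0.1388]
tool_rot: [0.764, 0.645, 0.002, 0.003]
force: [-0.2, 0.7, -2.7]
opening: 0.0305
grasp_force: 29.9
```

move_arm(
  targets=[
    {"tx": 0.0305, "ty": -0.083, "tz": 0, "roll": 0},
    {"tx": 0.0305, "ty": -0.083, "tz": 0, "roll": 0},
    {"tx": 0.0305, "ty": -0.083, "tz": 0, "roll": 0},
    {"tx": 0.0305, "ty": -0.083, "tz": 0, "roll": 0},
    {"tx": 0.0305, "ty": -0.083, "tz": 0, "roll": 0},
    {"tx": 0.0305, "ty": -0.083, "tz": 0, "roll": 0},
    {"tx": 0.0305, "ty": -0.083, "tz": 0, "roll": 0},
    {"tx": 0.0305, "ty": -0.083, "tz": 0, "roll": 0},
    {"tx": 0, "ty": 0, "tz": 0, "roll": 0},
    {"tx": 0, "ty": 0, "tz": 0, "roll": 0},
  ],
)

```text
t: 16.8
position: [0.5706, -0.3571, 0.1337]
tool_rot: [0.764, 0.645, -0.0, -0.001]
force: [0.6, 0.7, -0.2]
opening: 0.009
grasp_force: 0.0
```

move_arm(
  targets=[
    {"tx": 0, "ty": 0, "tz": -0.05, "roll": 0},
    {"tx": 0, "ty": 0, "tz": -0.06, "roll": 0},
    {"tx": 0, "ty": 0, "tz": -0.05, "roll": 0},
    {"tx": 0, "ty": 0, "tz": -0.026, "roll": 0},
    {"tx": 0, "ty": 0, "tz": -0.012, "roll": 0},
    {"tx": 0, "ty": 0, "tz": -0.006, "roll": 0},
    {"tx": 0, "ty": 0, "tz": 0, "roll": 0},
    {"tx": 0, "ty": 0, "tz": 0, "roll": 0},
  ],
)

```text
t: 17.6
position: [0.5714, -0.3574, 0.0348]
tool_rot: [0.764, 0.645, 0.0, 0.001]
force: [-1.3, -0.4, -0.1]
opening: 0.0091
grasp_force: 0.0
```

The tape slipped out on the way. Rise and look.

move_arm(
  targets=[
    {"tx": 0, "ty": 0, "tz": 0.08, "roll": 0},
    {"tx": 0, "ty": 0, "tz": 0.09, "roll": 0},
    {"tx": 0, "ty": 0, "tz": 0.09, "roll": 0},
    {"tx": -0.05, "ty": 0.05, "tz": 0, "roll": 0},
    {"tx": -0.05, "ty": 0.08, "tz": 0, "roll": 0},
    {"tx": -0.05, "ty": 0.08, "tz": 0, "roll": 0},
    {"tx": -0.05, "ty": 0.08, "tz": 0, "roll": 0},
    {"tx": -0.05, "ty": 0.08, "tz": 0, "roll": 0},
    {"tx": -0.05, "ty": 0.08, "tz": 0, "roll": 0},
    {"tx": -0.05, "ty": 0.08, "tz": 0, "roll": 0},
    {"tx": 0, "ty": 0.08, "tz": 0, "roll": 0},
    {"tx": 0, "ty": 0.08, "tz": 0, "roll": 0},
  ],
  gripper=0.3,
)

```text
t: 18.8
position: [0.3957, -0.0109, 0.1648]
tool_rot: [0.764, 0.645, 0.001, 0.001]
force: [1.2, 0.0, -0.0]
opening: 0.0614
grasp_force: 0.0
```

```bash
python3 - <<'E'
from h import *
f=grab('side');g=grab('top')
b=f['img'][170:360,200:430,::-1];c=g['img'][165:270,190:425,::-1]
b=cv2.resize(b,(500,413),interpolation=cv2.INTER_CUBIC);c=cv2.resize(c,(800,357),interpolation=cv2.INTER_CUBIC)
cv2.imwrite('pics/s4.png',cv2.resize(f['img'][170:360,200:430,::-1],(720,595),interpolation=cv2.INTER_CUBIC));cv2.imwrite('pics/t4.png',c)
s=robot.read_state();print(s['t'],s['position'])
E
```

```text
18.9 [ 0.39574029 -0.00900159  0.16464731]
```

View pics/s4.png

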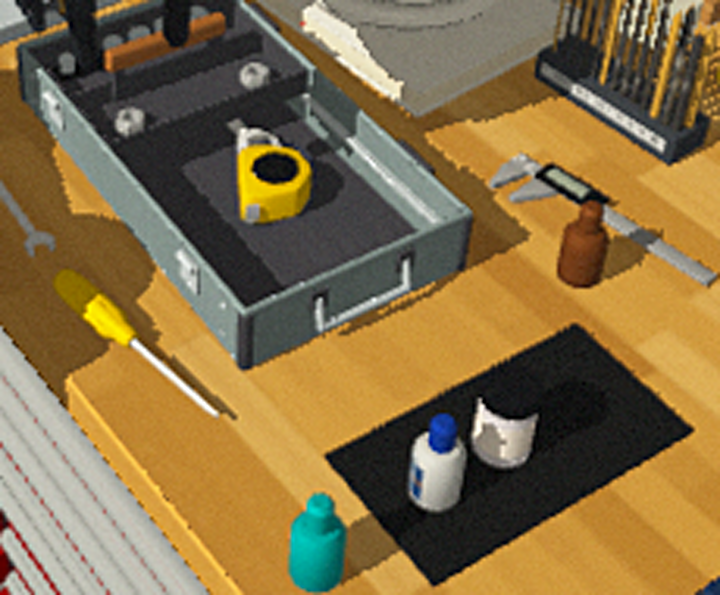

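View pics/t4.png

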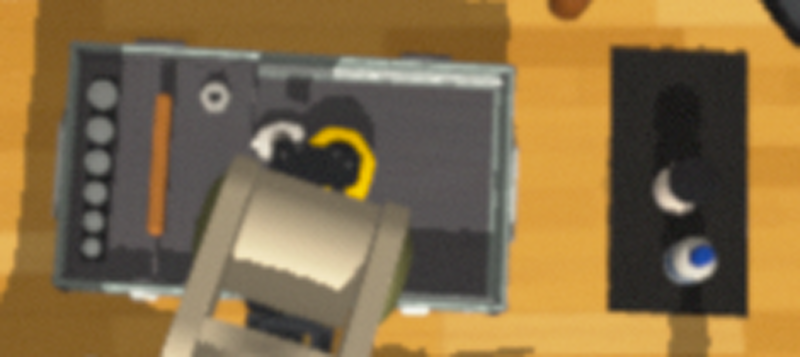

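The tape lies on its side in the chest: top-view crop (345,160), hook at its −x/−y corner, rounded top pointing to +x. The bottle and tin stand on the mat. Moving the arm aside to measure.

move_arm(
  targets=[
    {"tx": -0.02, "ty": 0.09, "tz": 0.02, "roll": 0},
    {"tx": -0.02, "ty": 0.09, "tz": 0.02, "roll": 0},
    {"tx": -0.02, "ty": 0.09, "tz": 0.02, "roll": 0},
    {"tx": 0, "ty": 0.09, "tz": 0, "roll": 0},
    {"tx": 0, "ty": 0.09, "tz": 0, "roll": 0},
    {"tx": 0, "ty": 0.09, "tz": 0, "roll": 0},
    {"tx": 0, "ty": 0, "tz": 0, "roll": 0},
  ],
)

```text
t: 19.6
position: [0.366, 0.2611, 0.1941]
tool_rot: [0.763, 0.647, 0.001, -0.0]
force: [-0.2, -0.6, 0.7]
opening: 0.0619
grasp_force: 0.0
```

```bash
python3 - <<'E'
from h import *
f=grab('top');h=cv2.cvtColor(f['img'],cv2.COLOR_RGB2HSV)
m=np.zeros((420,560),np.uint8);m[185:250,262:335]=cv2.inRange(h,(20,110,70),(35,255,255))[185:250,262:335]
p=cv2.findNonZero(m); r=cv2.minAreaRect(p); print(r); b=cv2.boxPoints(r)
for z in(.039,.0): print(ray(f,b,z).round(4)[:,:2].tolist(), ray(f,r[0],z).round(4))
hull=cv2.convexHull(p); print('hull',ray(f,hull.reshape(-1,2),.039).round(3)[:,:2].tolist())
c=f['img'][175:260,200:350,::-1]; cv2.imwrite('pics/t5.png',cv2.resize(c,None,fx=5,fy=5,interpolation=cv2.INTER_CUBIC))
E
```

```text
((289.2794189453125, 212.8676300048828), (23.666805267333984, 22.809310913085938), 30.963754653930664)
[[0.5017, 0.0019], [0.5626, -0.0349], [0.524, -0.0971], [0.4635, -0.06]] [[ 0.5128 -0.0475  0.039 ]]
[[0.5074, 0.0017], [0.57, -0.0361], [0.5303, -0.1], [0.4682, -0.0619]] [[ 0.5188 -0.0491  0.    ]]
hull [[0.512, -0.081], [0.497, -0.077], [0.487, -0.074], [0.481, -0.071], [0.469, -0.058], [0.469, -0.052], [0.472, -0.046], [0.491, -0.016], [0.497, -0.01], [0.503, -0.007], [0.51, -0.007], [0.525, -0.013], [0.531, -0.016], [0.544, -0.029], [0.547, -0.035], [0.547, -0.056], [0.544, -0.066], [0.54, -0.069], [0.531, -0.075], [0.525, -0.078], [0.515, -0.081]]
```

View pics/t5.png

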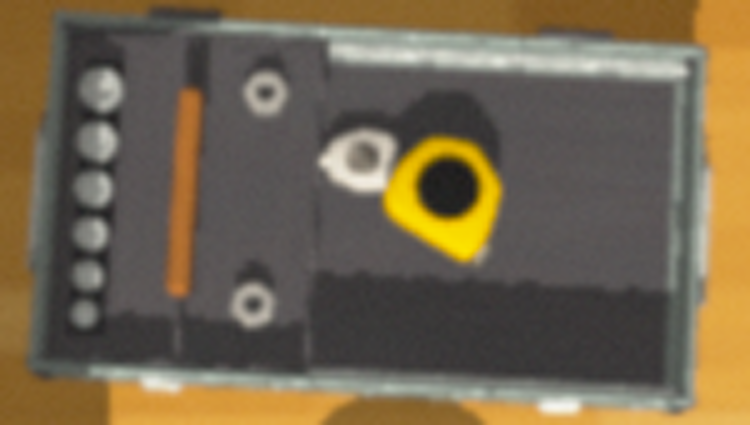

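The lying tape's base edge runs t5 (385,205)→(470,262), its top points to about −31° world, and the ratchet head is at (360,158). My plan:
1. Grip base to top and carry it clear of the ratchet head, turning its top towards −y.
2. Regrasp across its length.
3. Roll it upright against the end wall's rim.

move_arm(
  targets=[
    {"tx": 0.037, "ty": -0.077, "tz": 0, "roll": -0.061},
    {"tx": 0.037, "ty": -0.077, "tz": 0, "roll": -0.061},
    {"tx": 0.037, "ty": -0.077, "tz": 0, "roll": -0.061},
    {"tx": 0.037, "ty": -0.077, "tz": 0, "roll": -0.061},
    {"tx": 0.037, "ty": -0.077, "tz": 0, "roll": -0.061},
    {"tx": 0.037, "ty": -0.077, "tz": 0, "roll": -0.061},
    {"tx": 0.037, "ty": -0.077, "tz": 0, "roll": -0.061},
    {"tx": 0.036, "ty": -0.078, "tz": 0, "roll": -0.061},
    {"tx": 0, "ty": 0, "tz": 0, "roll": 0},
    {"tx": 0, "ty": 0, "tz": 0, "roll": 0},
  ],
  gripper=0,
)

```text
t: 20.65
position: [0.513, -0.0525, 0.1938]
tool_rot: [0.874, 0.487, -0.0, -0.0]
force: [0.2, 0.4, 0.7]
opening: 0.088
grasp_force: 0.0
```

```bash
python3 - <<'E'
from h import *
s=robot.read_state();q=s['tool_rot'];print(s['position'],s['opening'],np.degrees(2*np.arctan2(q[1],q[0]))-90)
# width profile from saved t5 crop source (5x upscaled)
im=cv2.imread('pics/t5.png');h=cv2.cvtColor(im,cv2.COLOR_BGR2HSV)
m=cv2.inRange(h,(18,100,70),(36,255,255)); c=max(cv2.findContours(m,cv2.RETR_EXTERNAL,cv2.CHAIN_APPROX_NONE)[0],key=cv2.contourArea)
f=grab('top'); uv=(c.reshape(-1,2)+.5)/5-.5+[200,175]
w=ray(f,uv,.037)[:,:2]
for a in(-31.5,-34):
    z=np.array([np.cos(np.radians(a)),np.sin(np.radians(a))]);y=np.array([-z[1],z[0]])
    Z=w@z;Y=w@y;print(a,'zlen',np.ptp(Z),'ylen',np.ptp(Y)); Z0=Z.min()
    for k in np.arange(5,65,8)/1000.:
        s_=Y[abs(Z-Z0-k)<.002]; print(round(k,3),s_.min().round(4),s_.max().round(4),np.ptp(s_).round(4))
    ctr=z*(Z.min()+Z.max())/2+y*(Y.min()+Y.max())/2; print('ctr',ctr.round(4))
E
```

```text
[ 0.51300975 -0.05250726  0.19375482] 0.08798789973244178 -31.76050608244993
-31.5 zlen 0.4582790944644213 ylen 0.5302774466747802
0.005 0.3764 0.3921 0.0157
0.013 0.3634 0.3973 0.0339
0.021 0.3499 0.4022 0.0523
0.029 0.3369 0.4064 0.0696
0.037 0.3233 0.4123 0.089
0.045 0.3103 0.4176 0.1073
0.053 0.2968 0.4225 0.1257
0.061 0.2832 0.4274 0.1442
ctr [5.019e-01 3.000e-04]
-34 zlen 0.4686938912690325 ylen 0.5291592762009732
0.005 0.386 0.401 0.015
0.013 0.3739 0.4066 0.0327
0.021 0.3617 0.4121 0.0504
0.029 0.3496 0.416 0.0664
0.037 0.3374 0.423 0.0855
0.045 0.3258 0.4286 0.1028
0.053 0.3136 0.4342 0.1206
0.061 0.3014 0.4398 0.1384
ctr [5.019e-01 3.000e-04]
```

```bash
python3 - <<'E'
from h import *
im=cv2.imread('pics/t5.png');h=cv2.cvtColor(im,cv2.COLOR_BGR2HSV)
m=np.zeros(im.shape[:2],np.uint8);m[125:280,370:520]=cv2.inRange(h,(18,100,70),(36,255,255))[125:280,370:520]; c=max(cv2.findContours(m,cv2.RETR_EXTERNAL,cv2.CHAIN_APPROX_NONE)[0],key=cv2.contourArea)
f=grab('top'); uv=(c.reshape(-1,2)+.5)/5-.5+[200,175]
w=ray(f,uv,.037)[:,:2]
for a in(-31.5,-34):
    z=np.array([np.cos(np.radians(a)),np.sin(np.radians(a))]);y=np.array([-z[1],z[0]])
    Z=w@z;Y=w@y;print(a,'zlen',np.ptp(Z),'ylen',np.ptp(Y)); Z0=Z.min()
    for k in np.arange(5,65,8)/1000.:
        s_=Y[abs(Z-Z0-k)<.002]; print(round(k,3),s_.min().round(4),s_.max().round(4),np.ptp(s_).round(4))
    ctr=z*(Z.min()+Z.max())/2+y*(Y.min()+Y.max())/2; print('ctr',ctr.round(4))
E
```

```text
-31.5 zlen 0.07193981615343692 ylen 0.07459433343988223
0.005 0.1924 0.2584 0.066
0.013 0.1913 0.2621 0.0707
0.021 0.1904 0.2631 0.0727
0.029 0.1912 0.2643 0.0731
0.037 0.1929 0.2649 0.072
0.045 0.1949 0.2631 0.0682
0.053 0.1975 0.2607 0.0632
0.061 0.2036 0.2569 0.0533
ctr [ 0.5132 -0.0475]
-34 zlen 0.0722996708472543 ylen 0.07535838615883372
0.005 0.2125 0.2778 0.0653
0.013 0.2109 0.2812 0.0703
0.021 0.2095 0.2824 0.0729
0.029 0.21 0.284 0.074
0.037 0.2124 0.2849 0.0725
0.045 0.2147 0.2832 0.0684
0.053 0.2176 0.2811 0.0635
0.061 0.2227 0.2773 0.0546
ctr [ 0.5127 -0.0477]
```

move_arm(
  targets=[
    {"tx": 0.004, "ty": 0.007, "tz": -0.08, "roll": 0},
    {"tx": 0, "ty": 0, "tz": -0.08, "roll": 0},
    {"tx": 0, "ty": 0, "tz": -0.08, "roll": 0},
    {"tx": 0, "ty": 0, "tz": -0.06, "roll": 0},
    {"tx": 0, "ty": 0, "tz": -0.04, "roll": 0},
    {"tx": 0, "ty": 0, "tz": -0.023, "roll": 0},
    {"tx": 0, "ty": 0, "tz": 0, "roll": 0},
    {"tx": 0, "ty": 0, "tz": 0, "roll": 0},
  ],
)

```text
t: 21.55
position: [0.516, -0.047, 0.0132]
tool_rot: [0.873, 0.488, 0.001, 0.001]
force: [-0.5, 0.5, 0.2]
opening: 0.0885
grasp_force: 0.0
```

move_arm(
  targets=[
    {"tx": 0, "ty": 0, "tz": 0, "roll": 0},
    {"tx": 0, "ty": 0, "tz": 0, "roll": 0},
    {"tx": 0, "ty": 0, "tz": 0, "roll": 0},
    {"tx": 0, "ty": 0, "tz": 0, "roll": 0},
    {"tx": 0, "ty": 0, "tz": 0, "roll": 0},
  ],
  gripper=0.6,
)

```text
t: 22.05
position: [0.5154, -0.047, 0.0126]
tool_rot: [0.873, 0.488, -0.0, -0.0]
force: [-2.1, 1.7, 11.9]
opening: 0.0502
grasp_force: 6.0
```

move_arm(
  targets=[
    {"tx": 0, "ty": 0, "tz": 0, "roll": 0},
    {"tx": 0, "ty": 0, "tz": 0, "roll": 0},
    {"tx": 0, "ty": 0, "tz": 0, "roll": 0},
  ],
)

```text
t: 22.35
position: [0.5157, -0.0471, 0.0129]
tool_rot: [0.873, 0.488, 0.0, 0.0]
force: [-2.0, 0.7, 8.2]
opening: 0.0354
grasp_force: 3.8
```

```bash
python3 - <<'E'
from h import *
f=grab('side');cv2.imwrite('pics/s6.png',cv2.resize(f['img'][170:290,220:380,::-1],None,fx=4.5,fy=4.5,interpolation=cv2.INTER_CUBIC))
E
```

```text
(no output)
```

View pics/s6.png

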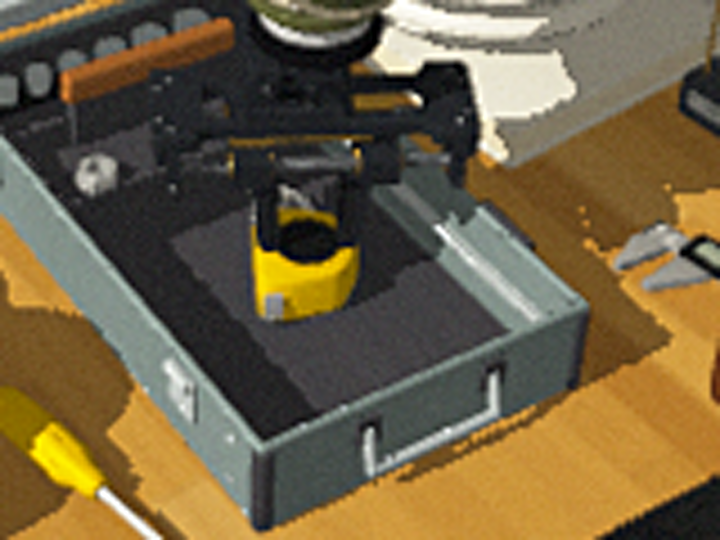

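```bash
python3 - <<'E'
from h import *
f=robot.grab_frame('side');s=robot.read_state();p=np.array(s['position']);a=np.radians(-31.8);u=np.array([np.cos(a),np.sin(a),0])
for z in(0,.03,.06):
  for k in(-.027,0,.027):
    print(z,k,((proj(f,p+u*k+[0,0,z])-[220,170])*4.5).round())
h=cv2.cvtColor(f['img'],cv2.COLOR_RGB2HSV);m=np.zeros((420,560),np.uint8);m[205:245,265:310]=cv2.inRange(h,(20,110,70),(35,255,255))[205:245,265:310]
c=cv2.findNonZero(m).reshape(-1,2);print(c.min(0),c.max(0),s['opening'],s['grasp_force'])
E
```

```text
0 -0.027 [[260. 272.]]
0 0 [[304. 271.]]
0 0.027 [[348. 269.]]
0.03 -0.027 [[261. 235.]]
0.03 0 [[306. 234.]]
0.03 0.027 [[350. 232.]]
0.06 -0.027 [[262. 197.]]
0.06 0 [[307. 195.]]
0.06 0.027 [[353. 194.]]
[271 206] [299 240] 0.03561113787389124 3.807408419834246
```

The projection matches the fingers, so there is no calibration offset. The tape was simply squeezed out, its rounded top tapering. Opening, withdrawing and re-measuring.

move_arm(
  targets=[
    {"tx": 0, "ty": 0, "tz": 0, "roll": 0},
    {"tx": 0, "ty": 0, "tz": 0, "roll": 0},
    {"tx": 0, "ty": 0, "tz": 0, "roll": 0},
    {"tx": 0, "ty": 0, "tz": 0.08, "roll": 0},
    {"tx": 0, "ty": 0, "tz": 0.09, "roll": 0},
    {"tx": -0.03, "ty": 0.08, "tz": 0.05, "roll": 0},
    {"tx": -0.03, "ty": 0.09, "tz": 0, "roll": 0},
    {"tx": -0.03, "ty": 0.09, "tz": 0, "roll": 0},
    {"tx": -0.03, "ty": 0.09, "tz": 0, "roll": 0},
    {"tx": -0.03, "ty": 0.09, "tz": 0, "roll": 0},
    {"tx": 0, "ty": 0, "tz": 0, "roll": 0},
  ],
  gripper=0,
)

```text
t: 23.55
position: [0.4379, 0.1768, 0.1218]
tool_rot: [0.872, 0.49, -0.001, -0.001]
force: [0.8, -0.7, 0.1]
opening: 0.088
grasp_force: 0.0
```

```bash
cat > tape.py <<'E'
from h import *
f=grab('top','t7.png');c=f['img'][175:260,200:350]
im=cv2.resize(c,None,fx=5,fy=5,interpolation=cv2.INTER_CUBIC);h=cv2.cvtColor(im,cv2.COLOR_RGB2HSV)
m=np.zeros(im.shape[:2],np.uint8);m[60:350,340:660]=cv2.inRange(h,(18,100,70),(36,255,255))[60:350,340:660]
c=max(cv2.findContours(m,cv2.RETR_EXTERNAL,cv2.CHAIN_APPROX_NONE)[0],key=cv2.contourArea)
ap=cv2.approxPolyDP(c,4,True).reshape(-1,2)
W=lambda q:ray(f,(q+.5)/5-.5+[200,175],.037)[:,:2]
w=W(ap)
for i in range(len(w)):
    d=w[(i+1)%len(w)]-w[i];print(ap[i],w[i].round(4),'len',np.linalg.norm(d).round(4),'dir',np.degrees(np.arctan2(d[1],d[0])).round(1))
r=cv2.minAreaRect(c);print(r,W(np.array([r[0]])),W(cv2.boxPoints(r)).round(4).tolist())
dk=np.zeros_like(m);x,y,ww,hh=cv2.boundingRect(c);dk[y:y+hh,x:x+ww]=cv2.inRange(h,(0,0,0),(180,255,40))[y:y+hh,x:x+ww]
fill=np.zeros_like(m);cv2.drawContours(fill,[cv2.convexHull(c)],-1,255,-1);dk&=fill
print('dark centre',W(np.argwhere(dk)[:,::-1].mean(0)[None]),(dk>0).sum())
E
python3 tape.py
```

```text
[428 133] [ 0.5498 -0.0355] len 0.0244 dir 129.7
[398 158] [ 0.5342 -0.0167] len 0.024 dir 155.2
[382 193] [ 0.5124 -0.0066] len 0.0119 dir -177.5
[383 212] [ 0.5005 -0.0071] len 0.0416 dir -126.1
[438 251] [ 0.476  -0.0407] len 0.0202 dir -110.1
[469 262] [ 0.4691 -0.0597] len 0.0145 dir -47.2
[486 246] [ 0.4789 -0.0703] len 0.0131 dir -26.0
[495 227] [ 0.4907 -0.076 ] len 0.025 dir -13.8
[504 188] [ 0.515 -0.082] len 0.0315 dir 26.0
[481 143] [ 0.5433 -0.0682] len 0.0196 dir 70.8
[451 133] [ 0.5497 -0.0497] len 0.0143 dir 89.6
((448.31610107421875, 190.73114013671875), (119.7595443725586, 115.38875579833984), 29.05460548400879) [[ 0.51350497 -0.04757562]] [[0.5006, 0.0021], [0.5635, -0.0331], [0.5265, -0.0974], [0.464, -0.0619]]
dark centre [[ 0.51614924 -0.04778435]] 1868
```

move_arm(
  targets=[
    {"tx": 0.026, "ty": -0.075, "tz": 0.01, "roll": 0},
    {"tx": 0.026, "ty": -0.075, "tz": 0, "roll": 0},
    {"tx": 0.026, "ty": -0.075, "tz": 0, "roll": 0},
    {"tx": 0.026, "ty": -0.075, "tz": 0, "roll": 0},
    {"tx": 0.026, "ty": -0.075, "tz": 0, "roll": 0},
    {"tx": 0.026, "ty": -0.075, "tz": 0, "roll": 0},
    {"tx": 0, "ty": 0, "tz": 0, "roll": 0},
    {"tx": 0, "ty": 0, "tz": -0.08, "roll": 0},
    {"tx": 0, "ty": 0, "tz": -0.08, "roll": 0},
    {"tx": 0, "ty": 0, "tz": -0.05, "roll": 0},
    {"tx": 0, "ty": 0, "tz": -0.02, "roll": 0},
    {"tx": 0, "ty": 0, "tz": 0, "roll": 0},
  ],
)

```text
t: 24.8
position: [0.5178, -0.0523, 0.0114]
tool_rot: [0.873, 0.488, -0.001, -0.001]
force: [0.4, -0.5, 0.3]
opening: 0.0884
grasp_force: 0.0
```

move_arm(
  targets=[
    {"tx": 0, "ty": 0, "tz": -0.006, "roll": 0},
    {"tx": 0, "ty": 0, "tz": -0.002, "roll": 0},
    {"tx": 0, "ty": 0, "tz": 0, "roll": 0},
  ],
)

```text
t: 25.1
position: [0.519, -0.0523, 0.009]
tool_rot: [0.873, 0.488, 0.0, 0.001]
force: [-0.3, 0.8, -0.3]
opening: 0.088
grasp_force: 0.0
```

move_arm(
  targets=[
    {"tx": -0.006, "ty": 0.006, "tz": -0.004, "roll": 0},
    {"tx": 0, "ty": 0, "tz": 0, "roll": 0},
    {"tx": 0, "ty": 0, "tz": 0, "roll": 0},
  ],
)

```text
t: 25.4
position: [0.5155, -0.049, 0.0064]
tool_rot: [0.873, 0.488, 0.0, 0.0]
force: [0.1, 0.3, 0.0]
opening: 0.0882
grasp_force: 0.0
```

move_arm(
  targets=[
    {"tx": 0, "ty": 0, "tz": 0, "roll": 0},
    {"tx": 0, "ty": 0, "tz": 0, "roll": 0},
    {"tx": 0, "ty": 0, "tz": 0, "roll": 0},
    {"tx": 0, "ty": 0, "tz": 0, "roll": 0},
  ],
  gripper=0.375,
)

```text
t: 25.8
position: [0.5153, -0.0491, 0.0062]
tool_rot: [0.873, 0.488, -0.0, -0.0]
force: [-1.4, 0.7, 1.4]
opening: 0.0601
grasp_force: 30.0
```

A low grip holds: 60 mm opening at 30 N. Lifting, turning the tape's top to −y and setting it down clear of the ratchet.

move_arm(
  targets=[
    {"tx": 0, "ty": 0, "tz": 0.02, "roll": 0},
    {"tx": 0, "ty": 0, "tz": 0.03, "roll": 0},
    {"tx": -0.003, "ty": -0.014, "tz": 0, "roll": -0.17},
    {"tx": -0.003, "ty": -0.014, "tz": 0, "roll": -0.17},
    {"tx": -0.003, "ty": -0.014, "tz": 0, "roll": -0.17},
    {"tx": -0.003, "ty": -0.014, "tz": 0, "roll": -0.17},
    {"tx": -0.003, "ty": -0.014, "tz": 0, "roll": -0.17},
    {"tx": -0.003, "ty": -0.014, "tz": 0, "roll": -0.17},
    {"tx": -0.003, "ty": -0.014, "tz": 0, "roll": -0.17},
    {"tx": -0.003, "ty": -0.014, "tz": 0, "roll": -0.17},
    {"tx": 0, "ty": 0, "tz": 0, "roll": 0},
  ],
)

```text
t: 26.9
position: [0.5035, -0.1058, 0.0317]
tool_rot: [1.0, -0.025, 0.0, 0.0]
force: [-0.2, 0.4, -2.5]
opening: 0.0598
grasp_force: 30.0
```

move_arm(
  targets=[
    {"tx": 0, "ty": 0, "tz": -0.03, "roll": 0},
    {"tx": 0, "ty": 0, "tz": -0.016, "roll": 0},
    {"tx": 0, "ty": 0, "tz": -0.004, "roll": 0},
    {"tx": 0, "ty": 0, "tz": 0, "roll": 0},
  ],
)

```text
t: 27.3
position: [0.5035, -0.1049, 0.0064]
tool_rot: [1.0, -0.023, -0.0, -0.0]
force: [0.6, 1.0, -2.2]
opening: 0.0599
grasp_force: 30.0
```

move_arm(
  targets=[
    {"tx": 0, "ty": 0, "tz": 0, "roll": 0},
    {"tx": 0, "ty": 0, "tz": 0, "roll": 0},
    {"tx": 0, "ty": 0, "tz": 0, "roll": 0},
    {"tx": 0, "ty": 0, "tz": 0, "roll": 0},
    {"tx": 0, "ty": 0, "tz": 0.08, "roll": 0},
    {"tx": 0, "ty": 0, "tz": 0.04, "roll": 0},
  ],
  gripper=0,
)

```text
t: 27.9
position: [0.5041, -0.1054, 0.0683]
tool_rot: [1.0, -0.024, 0.001, 0.0]
force: [1.2, -0.6, 0.3]
opening: 0.0879
grasp_force: 0.0
```

move_arm(
  targets=[
    {"tx": 0, "ty": 0, "tz": 0, "roll": 0.18},
    {"tx": 0, "ty": 0, "tz": 0, "roll": 0.18},
    {"tx": 0, "ty": 0, "tz": 0, "roll": 0.18},
    {"tx": 0, "ty": 0, "tz": 0, "roll": 0.18},
    {"tx": 0, "ty": 0, "tz": 0, "roll": 0.18},
    {"tx": 0, "ty": 0, "tz": 0, "roll": 0.18},
    {"tx": 0, "ty": 0, "tz": 0, "roll": 0.18},
    {"tx": 0, "ty": 0, "tz": 0, "roll": 0.18},
    {"tx": 0, "ty": 0, "tz": 0, "roll": 0.18},
    {"tx": 0, "ty": 0, "tz": 0, "roll": 0.18},
    {"tx": 0, "ty": 0, "tz": 0, "roll": 0.18},
    {"tx": 0, "ty": 0, "tz": 0, "roll": 0.02},
  ],
)

```text
t: 29.1
position: [0.5035, -0.1052, 0.0663]
tool_rot: [0.723, 0.69, 0.0, 0.0]
force: [-0.4, 0.1, 0.7]
opening: 0.0879
grasp_force: 0.0
```

move_arm(
  targets=[
    {"tx": 0, "ty": 0, "tz": 0, "roll": 0},
    {"tx": 0, "ty": 0, "tz": -0.06, "roll": 0},
    {"tx": 0, "ty": 0, "tz": -0.04, "roll": 0},
    {"tx": 0, "ty": 0, "tz": -0.02, "roll": 0},
    {"tx": 0, "ty": 0, "tz": 0, "roll": 0},
    {"tx": 0, "ty": 0, "tz": 0, "roll": 0},
  ],
)

```text
t: 29.7
position: [0.504, -0.1053, 0.0069]
tool_rot: [0.725, 0.689, 0.0, 0.0]
force: [0.4, -0.4, 0.3]
opening: 0.0881
grasp_force: 0.0
```

move_arm(
  targets=[
    {"tx": 0, "ty": 0, "tz": 0, "roll": 0},
    {"tx": 0, "ty": 0, "tz": 0, "roll": 0},
    {"tx": 0, "ty": 0, "tz": 0, "roll": 0},
    {"tx": 0, "ty": 0, "tz": 0, "roll": 0},
  ],
  gripper=0.35,
)

```text
t: 30.1
position: [0.5039, -0.1052, 0.0067]
tool_rot: [0.724, 0.69, 0.0, 0.0]
force: [0.5, 0.7, 3.2]
opening: 0.0652
grasp_force: 29.4
```

```bash
python3 tape.py | tail -2; python3 - <<'E'
from h import *
f=robot.grab_frame('side');h=cv2.cvtColor(f['img'],cv2.COLOR_RGB2HSV);m=np.zeros((420,560),np.uint8);m[190:275,255:335]=cv2.inRange(h,(20,110,70),(35,255,255))[190:275,255:335]
c=cv2.findNonZero(m).reshape(-1,2);print(c.min(0),c.max(0),len(c),c.mean(0)); print(proj(f,[.504,-.105,.039]))
E
```

```text
[259 190] [334 274] 401 [298.3042394  239.42643392]
[[297.44454363 236.56748175]]Traceback (most recent call last):
  File "tape.py", line 5, in <module>
    c=max(cv2.findContours(m,cv2.RETR_EXTERNAL,cv2.CHAIN_APPROX_NONE)[0],key=cv2.contourArea)
ValueError: max() iterable argument is empty
```

move_arm(
  targets=[
    {"tx": 0, "ty": 0, "tz": 0.02, "roll": 0},
    {"tx": 0, "ty": 0, "tz": 0.03, "roll": 0},
    {"tx": 0, "ty": 0, "tz": 0.04, "roll": 0},
    {"tx": 0, "ty": 0, "tz": 0.04, "roll": 0},
    {"tx": 0, "ty": 0, "tz": 0.03, "roll": 0},
    {"tx": 0, "ty": 0, "tz": 0.01, "roll": 0},
    {"tx": 0, "ty": 0, "tz": 0, "roll": 0},
    {"tx": 0, "ty": 0, "tz": 0, "roll": 0},
  ],
)

```text
t: 31.0
position: [0.503, -0.105, 0.0905]
tool_rot: [0.724, 0.69, -0.0, -0.001]
force: [-0.5, 0.4, -2.0]
opening: 0.065
grasp_force: 29.5
```

move_arm(
  targets=[
    {"tx": 0, "ty": -0.02, "tz": 0, "roll": 0},
    {"tx": 0, "ty": -0.03, "tz": 0, "roll": 0},
    {"tx": 0, "ty": -0.04, "tz": 0, "roll": 0},
    {"tx": 0, "ty": -0.03, "tz": 0, "roll": 0},
    {"tx": 0, "ty": -0.015, "tz": 0, "roll": 0},
    {"tx": 0, "ty": 0, "tz": 0, "roll": 0},
    {"tx": 0, "ty": 0, "tz": -0.03, "roll": 0},
    {"tx": 0, "ty": 0, "tz": -0.014, "roll": 0},
    {"tx": 0, "ty": 0, "tz": -0.01, "roll": 0},
    {"tx": 0, "ty": 0, "tz": -0.01, "roll": 0},
    {"tx": 0, "ty": 0, "tz": 0, "roll": 0},
  ],
)

```text
t: 32.1
position: [0.5041, -0.1718, 0.0596]
tool_rot: [0.724, 0.69, 0.001, 0.0]
force: [-0.4, 3.8, 4.1]
opening: 0.0647
grasp_force: 29.6
```

move_arm(
  targets=[
    {"tx": 0, "ty": 0, "tz": -0.01, "roll": 0},
    {"tx": 0, "ty": 0, "tz": -0.01, "roll": 0},
    {"tx": 0, "ty": 0, "tz": -0.01, "roll": 0},
    {"tx": 0, "ty": 0, "tz": -0.01, "roll": 0},
    {"tx": 0, "ty": 0, "tz": 0, "roll": 0},
  ],
)

```text
t: 32.6
position: [0.5046, -0.1703, 0.0394]
tool_rot: [0.724, 0.69, 0.002, -0.0]
force: [5.7, 13.8, 4.5]
opening: 0.0633
grasp_force: 29.7
```

```bash
python3 - <<'E'
from h import *
f=robot.grab_frame('side');cv2.imwrite('pics/s8.png',cv2.resize(f['img'][190:300,240:380,::-1],None,fx=5,fy=5,interpolation=cv2.INTER_CUBIC))
E
```

move_arm(
  targets=[
    {"tx": 0, "ty": 0, "tz": -0.008, "roll": 0},
    {"tx": 0, "ty": 0, "tz": -0.006, "roll": 0},
    {"tx": 0, "ty": -0.003, "tz": 0, "roll": 0},
    {"tx": 0, "ty": -0.003, "tz": 0, "roll": 0},
    {"tx": 0, "ty": 0, "tz": 0, "roll": 0},
  ],
)

```text
t: 33.15
position: [0.504, -0.1718, 0.0319]
tool_rot: [0.724, 0.69, 0.002, -0.002]
force: [7.4, 21.5, -0.7]
opening: 0.063
grasp_force: 29.7
```

```bash
python3 - <<'E'
from h import *
f=robot.grab_frame('side');cv2.imwrite('pics/s9.png',cv2.resize(f['img'][190:300,240:380,::-1],None,fx=5,fy=5,interpolation=cv2.INTER_CUBIC))
E
```

```text
(no output)
```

View pics/s9.png

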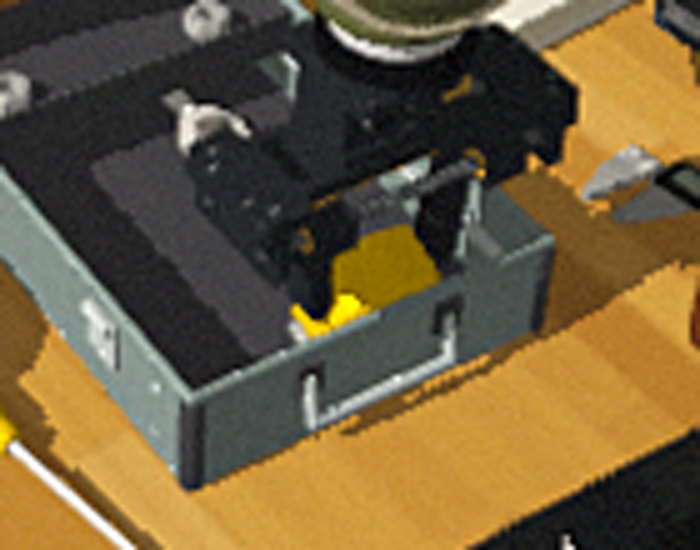

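The tape is nearly upright, its face against the end wall at s9 (385,270). Pressing it lightly down on the floor should square it up.

move_arm(
  targets=[
    {"tx": 0, "ty": 0, "tz": -0.008, "roll": 0},
    {"tx": 0, "ty": 0, "tz": -0.006, "roll": 0},
    {"tx": 0, "ty": 0, "tz": -0.004, "roll": 0},
    {"tx": 0, "ty": 0, "tz": 0, "roll": 0},
  ],
)

```text
t: 33.6
position: [0.5036, -0.1743, 0.0232]
tool_rot: [0.724, 0.69, 0.001, -0.001]
force: [1.6, 7.5, 1.0]
opening: 0.0632
grasp_force: 29.8
```

move_arm(
  targets=[
    {"tx": 0, "ty": 0.002, "tz": -0.005, "roll": 0},
    {"tx": 0, "ty": 0, "tz": -0.004, "roll": 0},
    {"tx": 0, "ty": 0, "tz": 0, "roll": 0},
  ],
)

```text
t: 33.9
position: [0.5035, -0.174, 0.0185]
tool_rot: [0.724, 0.69, 0.0, -0.0]
force: [1.5, 5.9, -1.6]
opening: 0.063
grasp_force: 29.8
```

move_arm(
  targets=[
    {"tx": 0, "ty": 0, "tz": -0.004, "roll": 0},
    {"tx": 0, "ty": 0, "tz": -0.004, "roll": 0},
    {"tx": 0, "ty": 0, "tz": 0, "roll": 0},
  ],
)

```text
t: 34.2
position: [0.5035, -0.1742, 0.0146]
tool_rot: [0.724, 0.69, 0.0, -0.0]
force: [1.6, 5.1, -0.6]
opening: 0.0632
grasp_force: 29.8
```

move_arm(
  targets=[
    {"tx": 0, "ty": 0, "tz": -0.003, "roll": 0},
    {"tx": 0, "ty": 0, "tz": -0.003, "roll": 0},
    {"tx": 0, "ty": 0, "tz": 0, "roll": 0},
  ],
)

```text
t: 34.5
position: [0.5039, -0.1744, 0.0134]
tool_rot: [0.724, 0.69, 0.0, 0.0]
force: [-4.3, 7.4, 18.3]
opening: 0.0634
grasp_force: 30.6
```

move_arm(
  targets=[
    {"tx": 0, "ty": 0, "tz": -0.003, "roll": 0},
    {"tx": 0, "ty": 0, "tz": 0, "roll": 0},
  ],
)

```text
t: 34.7
position: [0.5044, -0.1748, 0.0127]
tool_rot: [0.724, 0.69, 0.0, 0.001]
force: [-3.5, 7.4, 23.2]
opening: 0.0633
grasp_force: 30.9
```

move_arm(
  targets=[
    {"tx": 0, "ty": 0, "tz": 0.005, "roll": 0},
    {"tx": 0, "ty": 0.003, "tz": 0, "roll": 0},
    {"tx": 0, "ty": 0, "tz": 0, "roll": 0},
  ],
)

```text
t: 35.0
position: [0.504, -0.1738, 0.0131]
tool_rot: [0.724, 0.69, -0.0, 0.001]
force: [0.4, -0.4, 5.4]
opening: 0.0635
grasp_force: 30.1
```

move_arm(
  targets=[
    {"tx": 0, "ty": 0, "tz": 0, "roll": 0},
    {"tx": 0, "ty": 0, "tz": 0, "roll": 0},
    {"tx": 0, "ty": 0, "tz": 0, "roll": 0},
    {"tx": 0, "ty": 0, "tz": 0, "roll": 0},
    {"tx": 0, "ty": 0, "tz": 0.08, "roll": 0},
    {"tx": 0, "ty": 0, "tz": 0.09, "roll": 0},
    {"tx": 0, "ty": 0.06, "tz": 0.05, "roll": 0},
    {"tx": 0, "ty": 0.09, "tz": 0, "roll": 0},
    {"tx": 0, "ty": 0.09, "tz": 0, "roll": 0},
    {"tx": 0, "ty": 0.09, "tz": 0, "roll": 0},
    {"tx": 0, "ty": 0.09, "tz": 0, "roll": 0},
    {"tx": 0, "ty": 0, "tz": 0, "roll": 0},
  ],
  gripper=0,
)

```text
t: 36.2
position: [0.5029, 0.0411, 0.1227]
tool_rot: [0.722, 0.691, 0.0, -0.0]
force: [-0.6, -0.2, -0.0]
opening: 0.0882
grasp_force: 0.0
```

```bash
python3 tape.py; python3 - <<'E'
from h import *
f=robot.grab_frame('side');h=cv2.cvtColor(f['img'],cv2.COLOR_RGB2HSV);m=np.zeros((420,560),np.uint8);m[215:275,280:345]=cv2.inRange(h,(20,130,60),(35,255,255))[215:275,280:345]
k,l,s,c=cv2.connectedComponentsWithStats(m)
print([ (a.tolist(),b.round(1).tolist()) for a,b in zip(s,c) if a[4]>15][1:])
cs=[(-.015,-.035),(-.015,.035),(.017,.035),(.017,-.035)]
print(proj(f,[[.504+b,-.174+a,z] for z in(.005,.067) for a,b in cs]).round(0).tolist())
E
```

```text
[637 143] [ 0.5425 -0.1649] len 0.0129 dir 136.4
[623 158] [ 0.5332 -0.156 ] len 0.0606 dir 175.7
[618 255] [ 0.4727 -0.1514] len 0.0091 dir -138.9
[628 266] [ 0.4659 -0.1574] len 0.0191 dir -92.3
[659 267] [ 0.4651 -0.1765] len 0.0767 dir -1.5
[659 144] [ 0.5418 -0.1785] len 0.0136 dir 86.9
((638.4999389648438, 204.99996948242188), (123.99998474121094, 40.99999237060547), 90.0) [[ 0.50371677 -0.16483344]] [[0.5426, -0.1531], [0.5424, -0.1785], [0.4651, -0.1765], [0.4653, -0.1513]]
dark centre [[nan nan]] 0
[([300, 240, 26, 19, 259], [311.8, 247.5])]
[[306.0, 270.0], [327.0, 259.0], [319.0, 252.0], [298.0, 263.0], [307.0, 253.0], [329.0, 242.0], [321.0, 235.0], [299.0, 245.0]]tape.py:14: RuntimeWarning: Mean of empty slice.
  print('dark centre',W(np.argwhere(dk)[:,::-1].mean(0)[None]),(dk>0).sum())
  ret = um.true_divide(
```

```bash
sed -i 's/340:660/340:700/g; s/,.037)/,.067)/; /dark centre/d' tape.py; python3 tape.py
```

```text
[635 143] [ 0.5373 -0.1601] len 0.0128 dir 144.1
[623 160] [ 0.5269 -0.1525] len 0.0599 dir 176.3
[619 258] [ 0.4671 -0.1487] len 0.0072 dir -132.7
[628 266] [ 0.4622 -0.154 ] len 0.0229 dir -90.4
[666 266] [ 0.462  -0.1769] len 0.011 dir -56.9
[681 256] [ 0.468  -0.1861] len 0.0091 dir -21.0
[686 242] [ 0.4765 -0.1893] len 0.0502 dir -2.3
[687 160] [ 0.5266 -0.1913] len 0.0142 dir 48.9
[669 145] [ 0.5359 -0.1807] len 0.0207 dir 86.2
((654.8436279296875, 205.27955627441406), (68.5075912475586, 124.17544555664062), 3.1108405590057373) [[ 0.49904687 -0.17112168]] [[0.4626, -0.1475], [0.5384, -0.1534], [0.5358, -0.1949], [0.46, -0.1887]]
```

The tape is upright again: its footprint is 76 × 41 mm by the same measure that gave 71 × 41 at the start. Regrasping it along its length, low.

move_arm(
  targets=[
    {"tx": 0, "ty": -0.085, "tz": 0, "roll": 0},
    {"tx": 0, "ty": -0.085, "tz": 0, "roll": 0},
    {"tx": 0, "ty": -0.085, "tz": 0, "roll": 0},
    {"tx": 0, "ty": -0.085, "tz": 0, "roll": 0},
    {"tx": 0, "ty": -0.085, "tz": 0, "roll": 0},
    {"tx": 0, "ty": 0, "tz": 0, "roll": 0},
    {"tx": 0, "ty": 0, "tz": 0, "roll": 0},
    {"tx": 0, "ty": 0, "tz": -0.06, "roll": 0},
    {"tx": 0, "ty": 0, "tz": -0.07, "roll": 0},
    {"tx": 0, "ty": 0, "tz": -0.06, "roll": 0},
    {"tx": 0, "ty": 0, "tz": -0.025, "roll": 0},
    {"tx": 0, "ty": 0, "tz": 0, "roll": 0},
  ],
)

```text
t: 37.55
position: [0.5029, -0.1748, 0.0143]
tool_rot: [0.724, 0.69, -0.0, -0.001]
force: [0.4, -0.5, 0.4]
opening: 0.0881
grasp_force: 0.0
```

move_arm(
  targets=[
    {"tx": 0, "ty": 0, "tz": 0, "roll": 0},
    {"tx": 0, "ty": 0, "tz": 0, "roll": 0},
    {"tx": 0, "ty": 0, "tz": 0, "roll": 0},
    {"tx": 0, "ty": 0, "tz": 0, "roll": 0},
  ],
  gripper=0.35,
)

```text
t: 37.95
position: [0.504, -0.1759, 0.0161]
tool_rot: [0.724, 0.69, 0.0, 0.001]
force: [-0.2, -0.9, 4.2]
opening: 0.0597
grasp_force: 29.3
```

move_arm(
  targets=[
    {"tx": 0, "ty": 0, "tz": 0.02, "roll": 0},
    {"tx": 0, "ty": 0, "tz": 0.03, "roll": 0},
    {"tx": 0, "ty": 0.01, "tz": 0.04, "roll": 0},
    {"tx": 0, "ty": 0.01, "tz": 0.04, "roll": 0},
    {"tx": 0, "ty": 0, "tz": 0.04, "roll": 0},
    {"tx": 0, "ty": 0, "tz": 0.02, "roll": 0},
    {"tx": 0, "ty": 0, "tz": 0, "roll": 0},
  ],
)

```text
t: 38.65
position: [0.504, -0.1659, 0.1115]
tool_rot: [0.724, 0.69, 0.0, 0.001]
force: [-1.0, 0.2, -2.2]
opening: 0.0596
grasp_force: 28.6
```

move_arm(
  targets=[
    {"tx": 0.006, "ty": -0.016, "tz": 0, "roll": 0.08},
    {"tx": 0.011, "ty": -0.033, "tz": 0, "roll": 0.16},
    {"tx": 0.011, "ty": -0.033, "tz": 0, "roll": 0.16},
    {"tx": 0.011, "ty": -0.033, "tz": 0, "roll": 0.16},
    {"tx": 0.011, "ty": -0.033, "tz": 0, "roll": 0.16},
    {"tx": 0.011, "ty": -0.033, "tz": 0, "roll": 0.16},
    {"tx": 0.006, "ty": -0.016, "tz": 0, "roll": 0.08},
    {"tx": 0, "ty": 0, "tz": 0, "roll": 0},
  ],
)

```text
t: 39.45
position: [0.5366, -0.2648, 0.1088]
tool_rot: [0.42, 0.908, 0.0, -0.001]
force: [0.5, 0.8, -1.9]
opening: 0.0602
grasp_force: 28.6
```

move_arm(
  targets=[
    {"tx": 0.006, "ty": -0.016, "tz": 0, "roll": 0.08},
    {"tx": 0.012, "ty": -0.032, "tz": 0, "roll": 0.16},
    {"tx": 0.012, "ty": -0.033, "tz": 0, "roll": 0.17},
    {"tx": 0.012, "ty": -0.033, "tz": 0, "roll": 0.17},
    {"tx": 0.012, "ty": -0.032, "tz": 0, "roll": 0.17},
    {"tx": 0.011, "ty": -0.032, "tz": 0, "roll": 0.17},
    {"tx": 0.006, "ty": -0.016, "tz": 0, "roll": 0.08},
    {"tx": 0, "ty": 0, "tz": 0, "roll": 0},
    {"tx": 0, "ty": 0, "tz": 0, "roll": 0},
  ],
)

```text
t: 40.35
position: [0.5722, -0.3603, 0.1095]
tool_rot: [0.042, 0.999, 0.001, -0.001]
force: [-0.8, -0.1, -1.7]
opening: 0.0599
grasp_force: 28.6
```

move_arm(
  targets=[
    {"tx": 0, "ty": 0, "tz": -0.03, "roll": 0},
    {"tx": 0, "ty": 0, "tz": -0.05, "roll": 0},
    {"tx": 0, "ty": 0, "tz": -0.05, "roll": 0},
    {"tx": 0, "ty": 0, "tz": -0.03, "roll": 0},
    {"tx": 0, "ty": 0, "tz": -0.015, "roll": 0},
    {"tx": 0, "ty": 0, "tz": -0.006, "roll": 0},
    {"tx": 0, "ty": 0, "tz": 0, "roll": 0},
    {"tx": 0, "ty": 0, "tz": -0.004, "roll": 0},
    {"tx": 0, "ty": 0, "tz": 0, "roll": 0},
  ],
)

```text
t: 41.25
position: [0.5727, -0.3613, 0.0183]
tool_rot: [0.04, 0.999, -0.0, 0.0]
force: [0.1, -0.4, -2.5]
opening: 0.0597
grasp_force: 28.6
```

move_arm(
  targets=[
    {"tx": 0, "ty": 0, "tz": -0.004, "roll": 0},
    {"tx": 0, "ty": 0, "tz": -0.003, "roll": 0},
    {"tx": 0, "ty": 0, "tz": 0, "roll": 0},
  ],
)

```text
t: 41.55
position: [0.5729, -0.3613, 0.0151]
tool_rot: [0.04, 0.999, -0.0, 0.001]
force: [0.3, 1.8, 3.8]
opening: 0.0601
grasp_force: 29.3
```

move_arm(
  targets=[
    {"tx": 0, "ty": 0, "tz": 0, "roll": 0},
    {"tx": 0, "ty": 0, "tz": 0, "roll": 0},
    {"tx": 0, "ty": 0, "tz": 0, "roll": 0},
    {"tx": 0, "ty": 0, "tz": 0, "roll": 0},
    {"tx": 0, "ty": 0, "tz": 0.06, "roll": 0},
    {"tx": 0, "ty": 0, "tz": 0.08, "roll": 0},
    {"tx": 0, "ty": 0, "tz": 0.08, "roll": 0.035},
  ],
  gripper=0,
)

```text
t: 42.25
position: [0.5722, -0.361, 0.1252]
tool_rot: [0.026, 1.0, 0.0, -0.0]
force: [0.4, -0.5, 0.2]
opening: 0.0883
grasp_force: 0.0
```

move_arm(
  targets=[
    {"tx": -0.012, "ty": 0.086, "tz": 0, "roll": 0},
    {"tx": -0.012, "ty": 0.086, "tz": 0, "roll": 0},
    {"tx": -0.012, "ty": 0.086, "tz": 0, "roll": 0},
    {"tx": -0.012, "ty": 0.086, "tz": 0, "roll": 0},
    {"tx": -0.012, "ty": 0.086, "tz": 0, "roll": 0},
    {"tx": -0.012, "ty": 0.086, "tz": 0, "roll": 0},
    {"tx": -0.013, "ty": 0.086, "tz": 0, "roll": 0},
    {"tx": -0.013, "ty": 0.086, "tz": 0, "roll": 0},
    {"tx": -0.013, "ty": 0.086, "tz": 0, "roll": 0},
    {"tx": -0.013, "ty": 0.086, "tz": 0, "roll": 0},
    {"tx": -0.013, "ty": 0.086, "tz": 0, "roll": 0},
    {"tx": 0, "ty": 0, "tz": 0, "roll": 0},
  ],
  gripper=0.5,
)

```text
t: 43.45
position: [0.5029, 0.1158, 0.1244]
tool_rot: [0.024, 1.0, 0.0, -0.0]
force: [-0.7, 0.3, -0.1]
opening: 0.0442
grasp_force: 0.0
```

```bash
python3 - <<'E'
from h import *
f=grab('top','t10.png');h=cv2.cvtColor(f['img'],cv2.COLOR_RGB2HSV)
def comp(lo,hi,roi,z,n):
    x0,y0,x1,y1=roi;m=np.zeros((420,560),np.uint8);m[y0:y1,x0:x1]=cv2.inRange(h,lo,hi)[y0:y1,x0:x1]
    p=cv2.findNonZero(m);r=cv2.minAreaRect(p);print(n,len(p),ray(f,r[0],z)[0].round(4),(np.array(r[1])*(1.5-z)/479.5).round(4),r[2])
comp((20,120,70),(35,255,255),(365,170,420,265),.066,'tape')
comp((100,90,50),(130,255,255),(370,170,415,265),.082,'cap')
comp((0,0,130),(180,90,255),(370,190,415,230),.03,'tinwhite')
s=robot.read_state();q=s['tool_rot'];print(s['position'],np.degrees(2*np.arctan2(q[1],q[0]))-90)
E
```

```text
tape 391 [ 0.4938 -0.3488  0.066 ] [0.1196 0.2944] 5.774326324462891
cap 33 [ 0.4238 -0.3619  0.082 ] [0.0148 0.0177] 90.0
tinwhite 49 [ 0.4802 -0.3469  0.03  ] [0.0347 0.0173] 45.0
[0.50356274 0.11364575 0.12429896] 87.18291352870924
```

```bash
python3 - <<'E'
from h import *
f=grab('top');h=cv2.cvtColor(f['img'],cv2.COLOR_RGB2HSV);print(proj(f,[.573,-.361,.066]))
m=np.zeros((420,560),np.uint8);m[182:210,374:405]=cv2.inRange(h,(20,120,60),(35,255,255))[182:210,374:405]
k,l,s,c=cv2.connectedComponentsWithStats(m);i=1+np.argmax(s[1:,4]);p=cv2.findNonZero((l==i).astype(np.uint8));r=cv2.minAreaRect(p);print(r,s[i],ray(f,r[0],.066)[0].round(4),(np.array(r[1])+1)*1.434/479.5)
g=robot.grab_frame('side');d=cv2.resize(g['img'][215:345,290:420,::-1],(390,390),interpolation=cv2.INTER_CUBIC);e=cv2.resize(f['img'][170:270,350:430,::-1],(390,487),interpolation=cv2.INTER_CUBIC)
o=np.zeros((487,780,3),np.uint8);o[:390,:390]=d;o[:,390:]=e;cv2.imwrite('pics/chk.png',o)
E
```

```text
[[392.12454178 191.25073208]]
((388.5855712890625, 193.13037109375), (24.639423370361328, 15.033166885375977), 3.5763344764709473) [376 186  26  16 343] [ 0.5672 -0.3499  0.066 ] [0.07667765 0.04794903]
```

The tape stands upright on the mat, its footprint matching an upright one once parallax is allowed for. On to the till grip.

move_arm(
  targets=[
    {"tx": 0.001, "ty": -0.003, "tz": -0.04, "roll": 0},
    {"tx": 0, "ty": 0, "tz": -0.05, "roll": 0},
    {"tx": 0, "ty": 0, "tz": -0.03, "roll": 0},
    {"tx": 0, "ty": 0, "tz": 0, "roll": 0},
    {"tx": 0, "ty": 0, "tz": 0, "roll": 0},
  ],
)

```text
t: 44.1
position: [0.505, 0.1094, 0.0647]
tool_rot: [0.027, 1.0, -0.0, 0.0]
force: [-0.0, 0.8, 0.4]
opening: 0.0442
grasp_force: 0.0
```

move_arm(
  targets=[
    {"tx": 0, "ty": 0, "tz": 0, "roll": 0},
    {"tx": 0, "ty": 0, "tz": 0, "roll": 0},
    {"tx": 0, "ty": 0, "tz": 0, "roll": 0},
    {"tx": 0, "ty": 0, "tz": 0, "roll": 0},
    {"tx": 0, "ty": 0, "tz": 0, "roll": 0},
  ],
  gripper=1,
)

```text
t: 44.6
position: [0.5047, 0.1105, 0.0646]
tool_rot: [0.026, 1.0, 0.0, 0.0]
force: [-0.9, 0.7, 3.4]
opening: 0.0127
grasp_force: 30.0
```

move_arm(
  targets=[
    {"tx": -0.001, "ty": -0.02, "tz": 0, "roll": 0},
    {"tx": -0.0023, "ty": -0.045, "tz": 0, "roll": 0},
    {"tx": -0.0023, "ty": -0.045, "tz": 0, "roll": 0},
    {"tx": -0.0023, "ty": -0.045, "tz": 0, "roll": 0},
    {"tx": -0.0023, "ty": -0.045, "tz": 0, "roll": 0},
    {"tx": -0.0023, "ty": -0.045, "tz": 0, "roll": 0},
    {"tx": -0.0023, "ty": -0.045, "tz": 0, "roll": 0},
    {"tx": -0.0023, "ty": -0.045, "tz": 0, "roll": 0},
    {"tx": -0.0023, "ty": -0.045, "tz": 0, "roll": 0},
    {"tx": -0.0023, "ty": -0.045, "tz": 0, "roll": 0},
    {"tx": -0.0015, "ty": -0.032, "tz": 0, "roll": 0},
    {"tx": 0, "ty": 0, "tz": 0, "roll": 0},
  ],
)

```text
t: 45.8
position: [0.4907, -0.1143, 0.0641]
tool_rot: [0.028, 1.0, 0.005, -0.003]
force: [-8.0, 26.1, 15.9]
opening: 0.0128
grasp_force: 30.0
```

move_arm(
  targets=[
    {"tx": 0, "ty": 0, "tz": 0, "roll": 0},
    {"tx": 0, "ty": 0, "tz": 0, "roll": 0},
    {"tx": 0, "ty": 0, "tz": 0, "roll": 0},
  ],
)

```text
t: 46.1
position: [0.4907, -0.1144, 0.0641]
tool_rot: [0.026, 1.0, 0.004, -0.003]
force: [-8.1, 22.1, 15.2]
opening: 0.0126
grasp_force: 30.0
```

move_arm(
  targets=[
    {"tx": 0, "ty": 0, "tz": 0, "roll": 0},
    {"tx": 0, "ty": 0, "tz": 0, "roll": 0},
    {"tx": 0, "ty": 0, "tz": 0, "roll": 0},
    {"tx": 0, "ty": 0, "tz": 0.08, "roll": 0},
    {"tx": 0, "ty": 0, "tz": 0.08, "roll": 0},
    {"tx": -0.05, "ty": -0.08, "tz": 0, "roll": 0},
    {"tx": -0.05, "ty": -0.08, "tz": 0, "roll": 0},
    {"tx": -0.05, "ty": -0.08, "tz": 0, "roll": 0},
    {"tx": -0.03, "ty": -0.08, "tz": 0, "roll": 0},
    {"tx": 0, "ty": -0.08, "tz": 0, "roll": 0},
    {"tx": 0, "ty": -0.06, "tz": 0, "roll": 0},
    {"tx": 0, "ty": 0, "tz": 0, "roll": 0},
  ],
  gripper=0.5,
)

```text
t: 47.3
position: [0.4021, -0.3515, 0.1439]
tool_rot: [0.028, 1.0, -0.001, 0.0]
force: [0.7, 0.5, -0.1]
opening: 0.0441
grasp_force: 0.0
```

```bash
python3 - <<'E'
from h import *
f=grab('top');h=cv2.cvtColor(f['img'],cv2.COLOR_RGB2HSV)
m=np.zeros((420,560),np.uint8);m[188:250,265:335]=cv2.inRange(h,(3,110,60),(18,255,255))[188:250,265:335]
k,l,s,c=cv2.connectedComponentsWithStats(m);i=1+np.argmax(s[1:,4]);print('grip',s[i],ray(f,c[i],.093)[0].round(4))
x0,y0=205,182
cr=cv2.resize(f['img'][y0:252,x0:295],None,fx=5,fy=5,interpolation=cv2.INTER_CUBIC);hh=cv2.cvtColor(cr,cv2.COLOR_RGB2HSV)
cv2.imwrite('pics/r.png',cr[:,:,::-1])
m=((hh[:,:,2]>105)&(hh[:,:,1]<70)).astype(np.uint8)
k,l,s,c=cv2.connectedComponentsWithStats(m)
for i in range(1,k):
    if s[i,4]<150: continue
    p=cv2.findNonZero((l==i).astype(np.uint8));r=cv2.minAreaRect(p);uv=(np.array(cv2.boxPoints(r))+.5)/5-.5+[x0,y0]
    print(s[i],r[2],ray(f,uv,.022)[:,:2].round(4).tolist(),ray(f,uv.mean(0),.022)[0].round(4))
s=robot.read_state();print(s['t'],s['position'])
E
```

```text
grip [309 197   7  42 220] [ 0.4901 -0.1127  0.093 ]
[   5    0   33  330 4073] 4.467159271240234 [[0.4103, 0.2179], [0.6177, 0.2045], [0.6166, 0.192], [0.4093, 0.2057]] [0.5124 0.2051 0.022 ]
[  33    0  417  191 9680] 66.80140686035156 [[0.5962, 0.2374], [0.7107, -0.027], [0.6074, -0.0687], [0.4952, 0.1937]] [0.6018 0.0846 0.022 ]
[ 420   52   30   46 1087] 90.0 [[0.5817, -0.0469], [0.5816, -0.0652], [0.5529, -0.0647], [0.553, -0.0466]] [ 0.5673 -0.0559  0.022 ]
[   72    93   303    68 10255] 90.0 [[0.5572, 0.1711], [0.5558, -0.0178], [0.5134, -0.0174], [0.5148, 0.1708]] [0.5352 0.0767 0.022 ]
[ 420  106   30   42 1049] 90.0 [[0.5473, -0.0465], [0.5472, -0.0647], [0.5212, -0.0643], [0.5213, -0.0462]] [ 0.5342 -0.0554  0.022 ]
[419 155  31  38 977] 90.0 [[0.5163, -0.0455], [0.5162, -0.0642], [0.4929, -0.0639], [0.493, -0.0452]] [ 0.5046 -0.0547  0.022 ]
[419 202  31  36 870] 90.0 [[0.4867, -0.0451], [0.4866, -0.0638], [0.4647, -0.0634], [0.4648, -0.0448]] [ 0.4757 -0.0543  0.022 ]
[418 245  32  33 802] 45.0 [[0.4499, -0.0409], [0.4638, -0.055], [0.4503, -0.0682], [0.4364, -0.0541]] [ 0.4501 -0.0546  0.022 ]
[419 286  28  27 589] 18.434947967529297 [[0.4207, -0.0424], [0.4363, -0.0478], [0.431, -0.0629], [0.4155, -0.0575]] [ 0.4259 -0.0527  0.022 ]
[ 327  312   96   38 2249] 90.0 [[0.4186, 0.0126], [0.4182, -0.0461], [0.3953, -0.0458], [0.3958, 0.0128]] [ 0.407  -0.0166  0.022 ]
[ 27 320 146  16 944] 3.044778823852539 [[0.4096, 0.1979], [0.4153, 0.1977], [0.4098, 0.1081], [0.4041, 0.1084]] [0.4097 0.153  0.022 ]
[177 331  99  19 643] 6.34019136428833 [[0.4021, 0.1056], [0.4111, 0.1047], [0.404, 0.0446], [0.395, 0.0457]] [0.403  0.0751 0.022 ]
[114 337  44  13 422] -0.0 [[0.3968, 0.1439], [0.4042, 0.144], [0.404, 0.1175], [0.3966, 0.1175]] [0.4004 0.1307 0.022 ]
47.35 [ 0.40229669 -0.34948792  0.14376875]
```

View pics/r.png

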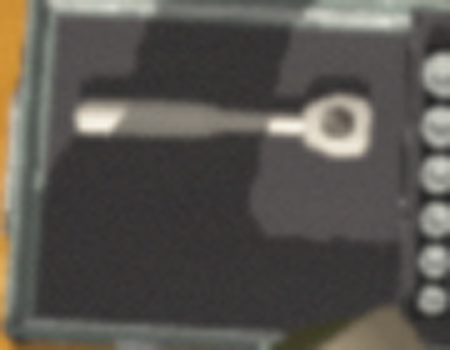

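The ratchet is fully uncovered: handle end r.png (72,117), head centre (338,127), middle near (0.540, 0.077), 187 mm long as it should be. Going to it with the fingers across the handle.

move_arm(
  targets=[
    {"tx": 0.023, "ty": 0.071, "tz": 0, "roll": -0.164},
    {"tx": 0.023, "ty": 0.071, "tz": 0, "roll": -0.164},
    {"tx": 0.023, "ty": 0.071, "tz": 0, "roll": -0.164},
    {"tx": 0.023, "ty": 0.071, "tz": 0, "roll": -0.164},
    {"tx": 0.023, "ty": 0.071, "tz": 0, "roll": -0.164},
    {"tx": 0.023, "ty": 0.071, "tz": 0, "roll": -0.164},
    {"tx": 0.023, "ty": 0.071, "tz": 0, "roll": -0.164},
    {"tx": 0.023, "ty": 0.071, "tz": 0, "roll": -0.164},
    {"tx": 0.023, "ty": 0.071, "tz": 0, "roll": -0.164},
    {"tx": 0.023, "ty": 0.071, "tz": 0, "roll": -0.164},
    {"tx": 0.023, "ty": 0.071, "tz": 0, "roll": -0.164},
    {"tx": 0.023, "ty": 0.071, "tz": 0, "roll": -0.164},
  ],
)

```text
t: 48.55
position: [0.5404, 0.0803, 0.1443]
tool_rot: [0.718, 0.696, -0.0, -0.0]
force: [0.1, -1.4, -0.1]
opening: 0.0442
grasp_force: 0.0
```

move_arm(
  targets=[
    {"tx": 0, "ty": 0, "tz": 0, "roll": 0},
    {"tx": 0, "ty": 0, "tz": 0, "roll": 0},
  ],
)

```text
t: 48.75
position: [0.5402, 0.0788, 0.1441]
tool_rot: [0.716, 0.699, -0.0, -0.0]
force: [-1.1, -0.8, -0.3]
opening: 0.044
grasp_force: 0.0
```

move_arm(
  targets=[
    {"tx": 0, "ty": -0.008, "tz": -0.06, "roll": 0},
    {"tx": 0, "ty": 0, "tz": -0.08, "roll": 0},
    {"tx": 0, "ty": 0, "tz": -0.07, "roll": 0},
    {"tx": 0, "ty": 0, "tz": -0.04, "roll": 0},
    {"tx": 0, "ty": 0, "tz": -0.02, "roll": 0},
    {"tx": 0, "ty": 0, "tz": -0.004, "roll": 0},
    {"tx": 0, "ty": 0, "tz": 0, "roll": 0},
    {"tx": 0, "ty": 0, "tz": 0, "roll": 0},
  ],
)

```text
t: 49.55
position: [0.5416, 0.0737, 0.0084]
tool_rot: [0.717, 0.697, 0.001, 0.001]
force: [0.0, 0.5, -0.0]
opening: 0.0438
grasp_force: 0.0
```

move_arm(
  targets=[
    {"tx": 0, "ty": 0, "tz": 0, "roll": 0},
    {"tx": 0, "ty": 0, "tz": 0, "roll": 0},
    {"tx": 0, "ty": 0, "tz": 0, "roll": 0},
    {"tx": 0, "ty": 0, "tz": 0, "roll": 0},
    {"tx": 0, "ty": 0, "tz": 0, "roll": 0},
  ],
  gripper=1,
)

```text
t: 50.05
position: [0.5409, 0.0739, 0.0073]
tool_rot: [0.717, 0.697, -0.0, 0.0]
force: [-0.6, -1.0, 0.9]
opening: 0.0061
grasp_force: 0.0
```

```bash
python3 - <<'E'
from h import *
s=robot.read_state();print(s['opening'],s['grasp_force'],s['force'],s['position'])
f=robot.grab_frame('side')
print(proj(f,[[.5409,.0739,.0073],[.5409,.0739,.03],[.54,.0,.022],[.54,.165,.02],[.54,.02,.022]]).round(0).tolist())
g=cv2.cvtColor(f['img'],cv2.COLOR_RGB2HSV)
for v in range(180,226,3): print(v,' '.join('%3d'%x for x in g[v,236:300:2,2]))
E
```

```text
0.006070246805904931 0.0 [-0.64786169 -1.00642198  0.88138574] [0.54091996 0.07386431 0.00725213]
[[270.0, 206.0], [270.0, 200.0], [285.0, 215.0], [253.0, 187.0], [281.0, 212.0]]
180  83  61  46  41  35  44  38  40  42  43  20  23  28  38 110  65  25  44  39  51  66 106  35  19  24  30  81 121 117 103 122 156
183  85  46  71  39  47  39  50  50  37  31  47  82  14  42  78  45  40  25  27  31  21  42   7  62  62  68  67  78  98 116 120 111
186  77  83  39  41  41  49  36  21  20 141  49  46  53  51  55  91  22  26  25  19  21  86 178 118  79  68  76  70  68  78 111 120
189  78  82  84  77  38  39  41  23  20  34  74 178  25  40  15  26  20  21  19  22  23 114 151 154  94  99  77  72  72  66 124 135
192  45  41  38  34  33  43  54  42  20 255 241 234 205 125  17  23  28  19  24  17  23  72  89 157  60  84 106  93  66  70  77 143
195  37  36  37  46  64  69  69  32  45  62 183 241 238 236   0  27  23  15  20  19  22  77  45  32  71  72  73 101 107  73  87 145
198  69  65  62  63  66  64  67  74  69  63  64  97 245 244 152   1  18  26  16  20  34  39  40  37  35  41  83  77  81 124 171 1
[... 490 characters left out ...]
  18  49  66  68  63  67  71  68  59  74
213  34  36  40  45  31  40  70  59  70  69  61  65  67  65  63  62  70  64  69  49 202 212 165 140 119 159  69  73  46  33  39  39
216  32  39  36  37  37  36  38  35  74  63  66  58  61  64  67  61  71  65  64  59 219 225 117  87  43  32  34  37  44  89  46  19
219 136  34  40  35  37  37  41  37  37  69  68  71  71  71  71  64  71  70  65  65  63  27  32  39  24  26  27 106  89 130 218 179
222 145 173  27  44  38  39  39  41  38  38  71  71  60  67  69  70  49  43  37  35  35  40  25 186 125 213 195  74 203 169 126  73
225 138 135 182  45  35  34  40  38  35  38  33  59  44  47  36  36  41  42  34 166 168 198  32 221 187 176 101   7  93 160 157 162
```

move_arm(
  targets=[
    {"tx": 0, "ty": 0, "tz": 0.01, "roll": 0},
    {"tx": 0, "ty": 0, "tz": 0.02, "roll": 0},
    {"tx": 0, "ty": 0, "tz": 0.02, "roll": 0},
    {"tx": 0, "ty": 0, "tz": 0, "roll": 0},
    {"tx": 0, "ty": 0, "tz": 0, "roll": 0},
  ],
)

```text
t: 50.6
position: [0.541, 0.0739, 0.0326]
tool_rot: [0.717, 0.697, 0.0, 0.0]
force: [-0.1, 0.9, -0.6]
opening: 0.0004
grasp_force: 0.0
```

```bash
cat > rat.py <<'E'
from h import *
s=robot.read_state();print(s['opening'],s['grasp_force'],s['force'],s['position'])
f=robot.grab_frame('side')
g=cv2.cvtColor(f['img'],cv2.COLOR_RGB2HSV)
for v in range(180,223,3): print(v,[int(x)+246 for x in np.where(g[v,246:294,2]>150)[0]])
E
python3 rat.py
```

```text
0.00035284980806898686 0.0 [-0.11845461  0.85633452 -0.6176796 ] [0.54104941 0.07385842 0.03260073]
180 [278, 282]
183 [278, 279, 280, 281]
186 [254, 255, 278, 279, 280, 281, 282]
189 [252, 253, 254, 255, 256, 257, 258, 280, 282, 283]
192 [253, 254, 255, 256, 257, 258, 259, 260, 261, 282]
195 [256, 257, 258, 259, 260, 261, 262, 263, 264]
198 [259, 260, 261, 262, 263, 264, 265, 266, 267]
201 [262, 263, 264, 265, 266, 267, 268, 269]
204 [266, 267, 268, 269, 270, 271]
207 [270, 271, 272, 273, 274]
210 [273, 274, 275, 276, 277]
213 [276, 277, 278, 279, 280, 286]
216 [276, 277, 278, 279]
219 [291]
222 [282, 285, 286, 287, 288, 291, 292, 293]
```

The pads start about 14 mm above the TCP, so the thin round neck escaped under them. Regripping on the thick part of the handle, as low as possible.

move_arm(
  targets=[
    {"tx": 0.001, "ty": 0.036, "tz": 0.02, "roll": 0},
    {"tx": 0.001, "ty": 0.036, "tz": 0, "roll": 0},
    {"tx": 0, "ty": 0, "tz": 0, "roll": 0},
    {"tx": 0, "ty": 0, "tz": 0, "roll": 0},
    {"tx": 0, "ty": 0, "tz": 0, "roll": 0},
    {"tx": 0, "ty": 0, "tz": -0.03, "roll": 0},
    {"tx": 0, "ty": 0, "tz": -0.03, "roll": 0},
    {"tx": 0, "ty": 0, "tz": -0.012, "roll": 0},
    {"tx": 0, "ty": 0, "tz": 0, "roll": 0},
    {"tx": 0, "ty": 0, "tz": 0, "roll": 0},
  ],
  gripper=0.5,
)

```text
t: 51.65
position: [0.5422, 0.1096, 0.0067]
tool_rot: [0.717, 0.697, 0.0, 0.0]
force: [0.3, 0.2, 1.1]
opening: 0.0442
grasp_force: 0.0
```

move_arm(
  targets=[
    {"tx": 0, "ty": 0, "tz": -0.002, "roll": 0},
    {"tx": 0, "ty": 0, "tz": 0, "roll": 0},
  ],
)

```text
t: 51.85
position: [0.5421, 0.1098, 0.0056]
tool_rot: [0.717, 0.697, 0.0, 0.0]
force: [-0.2, 0.7, -0.3]
opening: 0.0441
grasp_force: 0.0
```

move_arm(
  targets=[
    {"tx": 0, "ty": 0, "tz": 0, "roll": 0},
    {"tx": 0, "ty": 0, "tz": 0, "roll": 0},
    {"tx": 0, "ty": 0, "tz": 0, "roll": 0},
    {"tx": 0, "ty": 0, "tz": 0, "roll": 0},
  ],
  gripper=0.9,
)

```text
t: 52.25
position: [0.5419, 0.1099, 0.0053]
tool_rot: [0.717, 0.697, 0.0, 0.0]
force: [-0.1, 0.2, -0.2]
opening: 0.0144
grasp_force: 0.0
```

move_arm(
  targets=[
    {"tx": 0, "ty": 0, "tz": 0.01, "roll": 0},
    {"tx": 0, "ty": 0, "tz": 0.02, "roll": 0},
    {"tx": 0, "ty": 0, "tz": 0.02, "roll": 0},
    {"tx": 0, "ty": 0, "tz": 0, "roll": 0},
    {"tx": 0, "ty": 0, "tz": 0, "roll": 0},
  ],
)

```text
t: 52.75
position: [0.5421, 0.1099, 0.0307]
tool_rot: [0.717, 0.697, 0.0, 0.0]
force: [0.2, -0.1, -0.1]
opening: 0.0084
grasp_force: 0.0
```

```bash
python3 rat.py
```

```text
0.00841274021972565 0.0 [ 0.15519115 -0.07409802 -0.08847779] [0.54209324 0.10986069 0.03065217]
180 [273, 274, 275, 276, 277]
183 [273, 276, 277, 290, 291]
186 [252, 253, 254, 255, 276, 290, 292, 293]
189 [251, 252, 253, 254, 255, 256, 257, 258, 290]
192 [253, 254, 255, 256, 257, 258, 259, 260, 261, 289, 290]
195 [256, 257, 258, 259, 260, 261, 262, 263, 264, 290, 291, 292, 293]
198 [259, 260, 261, 262, 263, 264, 265, 266, 267, 290, 293]
201 [262, 263, 264, 265, 266, 267, 268, 269, 291, 292]
204 [266, 267, 268, 269, 270, 271]
207 [270, 271, 272, 273, 274]
210 [273, 274, 275, 276, 277]
213 [276, 277, 278, 279, 280, 286]
216 [276, 277, 278, 279]
219 [291]
222 [282, 285, 286, 287, 288, 291, 292, 293]
```

The fingers closed freely over the handle, and in earlier pictures the tips sat about 10 mm above the reported TCP. I'll feel for the floor.

move_arm(
  targets=[
    {"tx": 0, "ty": 0, "tz": 0.02, "roll": 0},
    {"tx": 0, "ty": 0, "tz": 0, "roll": 0},
    {"tx": 0, "ty": 0, "tz": 0, "roll": 0},
    {"tx": 0, "ty": 0, "tz": 0, "roll": 0},
    {"tx": 0, "ty": 0, "tz": 0, "roll": 0},
    {"tx": 0, "ty": 0, "tz": -0.03, "roll": 0},
    {"tx": 0, "ty": 0, "tz": -0.03, "roll": 0},
    {"tx": 0, "ty": 0, "tz": -0.01, "roll": 0},
    {"tx": 0, "ty": 0, "tz": -0.002, "roll": 0},
    {"tx": 0, "ty": 0, "tz": 0, "roll": 0},
  ],
  gripper=0.5,
)

```text
t: 53.8
position: [0.5421, 0.1098, 0.0046]
tool_rot: [0.717, 0.697, 0.0, 0.0]
force: [0.4, -1.1, 0.5]
opening: 0.0442
grasp_force: 0.0
```

move_arm(
  targets=[
    {"tx": 0, "ty": 0, "tz": -0.002, "roll": 0},
    {"tx": 0, "ty": 0, "tz": -0.002, "roll": 0},
    {"tx": 0, "ty": 0, "tz": 0, "roll": 0},
  ],
)

```text
t: 54.1
position: [0.542, 0.1099, 0.0024]
tool_rot: [0.717, 0.697, 0.0, 0.0]
force: [0.1, -0.3, -0.5]
opening: 0.0441
grasp_force: 0.0
```

```bash
python3 - <<'E'
from h import *
f=robot.grab_frame('side');s=robot.read_state();p=s['position'];print(p,s['force'])
q=[p+np.array([dx,-.009,z]) for dx in(-.03,.03) for z in(0,.01,.02)];print(proj(f,q).round(1).tolist())
g=cv2.cvtColor(f['img'],cv2.COLOR_RGB2HSV)[:,:,2]
for v in range(180,212): print(v,' '.join('%3d'%x for x in g[v,244:286]))
E
```

```text
[0.54197789 0.10985818 0.00237569] [ 0.00622582 -0.5357102  -0.34472132]
[[256.8, 205.9], [256.7, 203.2], [256.7, 200.5], [273.4, 198.8], [273.4, 196.2], [273.4, 193.5]]
180  29  20  26  24  25  26  60 109  93  25  22  26  26  26  23  18  27  46  78  79  76  89  82  79  66  17  19  20  25  26  15  18  42 100  98  66  69  77  67  73  66  73
181  19  21  34  42  18  29  39  74  88  55  25  24  20  25  24  17  27  48  87  81  81  70  59  53  44  20  16  16  17  23  24  16  41  98  96  79  70  69  71  72  67  72
182  19  26  50  67  38  45  42  49  73  77  17  31  23  24  27  22  29  49  83  67  62  49  37  42  35  24  18  14  28  19  25  13  69 151 106  96  80  65  72  74  73  70
183  24  20  40  54  46  51  45  54  92 107  21  26  23  25  27  25  27  33  49  43  38  34  31  40  39  19  19  16  25  24  13  20  94 179  99 100  94  81  67  69  68  73
184  21  20  33  50  52  54  38  35  77  74  25  28  17  24  27  16  27  30  36  41  37  32  31  34  28  15  18  22  29  18  16  26  85 164  75 101 106  92  80  72  70  71
185  28  16  37  68  84  79  70  22  24  28  32  19  24  24  28  37  3
[... 3873 characters left out ...]
  67  65  71
208  46  70  64  64  64  62  72  70  68  65  64  67  71  64  63  59  64  63  64  63  66  68  61  63  57  60 102 201 251 250 241 208 137  19  26  53  65  67  69  65  69  67
209  48  70  69  64  63  73  62  65  70  63  61  71  65  67  63  70  68  72  63  68  65  69  67  65  62  63  58  96 202 253 250 242 209 125  26  28  43  66  64  65  63  72
210  43  51  63  69  66  66  64  62  65  73  61  67  61  68  65  65  64  62  66  69  71  62  71  69  70  58  58  53  95 203 255 250 243 207 121  13  18  34  48  58  61  62
211  32  43  55  69  70  70  60  67  65  62  61  66  64  63  65  68  62  63  63  66  68  71  65  69  65  64  65  54  53  99 199 255 250 244 205 135 186 189 174 123  64  62
```

The left fingertip ends at side-view row 198, where a tip at the reported z would show at 206. So the true tips are about 26 mm above the reported TCP, which explains every slip so far. I'll go lower, feeling for the floor, and nearer the centre of mass.

move_arm(
  targets=[
    {"tx": 0, "ty": -0.025, "tz": 0, "roll": 0},
    {"tx": -0.001, "ty": -0.025, "tz": 0, "roll": 0},
    {"tx": 0, "ty": 0, "tz": -0.01, "roll": 0},
    {"tx": 0, "ty": 0, "tz": -0.01, "roll": 0},
    {"tx": 0, "ty": 0, "tz": -0.008, "roll": 0},
    {"tx": 0, "ty": 0, "tz": 0, "roll": 0},
  ],
)

```text
t: 54.75
position: [0.5409, 0.0851, -0.0126]
tool_rot: [0.717, 0.697, -0.0, -0.001]
force: [-0.8, 0.5, -0.1]
opening: 0.0444
grasp_force: 0.0
```

move_arm(
  targets=[
    {"tx": 0, "ty": 0, "tz": -0.004, "roll": 0},
    {"tx": 0, "ty": 0, "tz": -0.004, "roll": 0},
    {"tx": 0, "ty": 0, "tz": 0, "roll": 0},
  ],
)

```text
t: 55.05
position: [0.5413, 0.085, -0.016]
tool_rot: [0.717, 0.697, -0.0, -0.0]
force: [0.1, 0.1, -0.2]
opening: 0.0442
grasp_force: 0.0
```

move_arm(
  targets=[
    {"tx": 0, "ty": 0, "tz": 0, "roll": 0},
    {"tx": 0, "ty": 0, "tz": 0, "roll": 0},
    {"tx": 0, "ty": 0, "tz": 0, "roll": 0},
    {"tx": 0, "ty": 0, "tz": 0, "roll": 0},
    {"tx": 0, "ty": 0, "tz": 0, "roll": 0},
    {"tx": 0, "ty": 0, "tz": 0, "roll": 0},
  ],
  gripper=1,
)

```text
t: 55.65
position: [0.5413, 0.0849, -0.0157]
tool_rot: [0.717, 0.697, -0.0, -0.0]
force: [-1.6, 0.7, 1.4]
opening: 0.0179
grasp_force: 29.8
```

Firm grip: 17.9 mm at 30 N. Lifting.

move_arm(
  targets=[
    {"tx": 0, "ty": 0, "tz": 0.02, "roll": 0},
    {"tx": 0, "ty": 0, "tz": 0.04, "roll": 0},
    {"tx": 0, "ty": 0, "tz": 0.05, "roll": 0},
    {"tx": 0, "ty": 0, "tz": 0.06, "roll": 0},
    {"tx": 0, "ty": 0, "tz": 0.06, "roll": 0},
    {"tx": 0, "ty": 0, "tz": 0.03, "roll": 0},
    {"tx": 0, "ty": 0, "tz": 0, "roll": 0},
    {"tx": 0, "ty": 0, "tz": 0, "roll": 0},
  ],
)

```text
t: 56.45
position: [0.541, 0.0848, 0.1137]
tool_rot: [0.717, 0.697, -0.0, -0.0]
force: [-0.5, -1.0, -4.4]
opening: 0.0181
grasp_force: 29.8
```

```bash
python3 - <<'E'
from h import *
f=robot.grab_frame('side');s=robot.read_state();p=s['position'];print(p,s['force'],s['opening'])
tip=p+np.array([0,0,.033]);print('pred handle end/head',proj(f,[tip+[.003,.086,0],tip-[.003,.07,0],tip-[.003,.095,0],tip]).round(0).tolist())
g=cv2.cvtColor(f['img'],cv2.COLOR_RGB2HSV)
m=((g[:,:,2]>150)&(g[:,:,1]<50)).astype(np.uint8);m[:150]=0;m[210:]=0;m[:,:230]=0;m[:,300:]=0
k,l,st,c=cv2.connectedComponentsWithStats(m);print([(st[i].tolist(),c[i].round(1).tolist()) for i in range(1,k) if st[i,4]>20])
E
```

```text
[0.54073582 0.08484621 0.11311739] [ 1.21492402 -0.37500266 -4.64065417] 0.018327736125381144
pred handle end/head [[252.0, 151.0], [282.0, 177.0], [287.0, 182.0], [268.0, 165.0]]
[([230, 150, 17, 18, 189], [235.5, 158.9]), ([278, 150, 16, 8, 76], [285.2, 152.9]), ([254, 154, 5, 7, 24], [256.5, 156.3]), ([295, 154, 5, 19, 64], [297.7, 162.2]), ([272, 171, 28, 35, 237], [283.8, 184.8])]
```

move_arm(
  targets=[
    {"tx": -0.004, "ty": 0.022, "tz": 0, "roll": 0.08},
    {"tx": -0.008, "ty": 0.045, "tz": 0, "roll": 0.17},
    {"tx": -0.008, "ty": 0.045, "tz": 0, "roll": 0.18},
    {"tx": -0.008, "ty": 0.045, "tz": 0, "roll": 0.18},
    {"tx": -0.007, "ty": 0.045, "tz": 0, "roll": 0.18},
    {"tx": -0.007, "ty": 0.045, "tz": 0, "roll": 0.18},
    {"tx": -0.008, "ty": 0.046, "tz": 0, "roll": 0.18},
    {"tx": -0.008, "ty": 0.046, "tz": 0, "roll": 0.18},
    {"tx": -0.008, "ty": 0.046, "tz": 0, "roll": 0.18},
    {"tx": -0.008, "ty": 0.046, "tz": 0, "roll": 0.18},
    {"tx": -0.007, "ty": 0.046, "tz": 0, "roll": 0.18},
    {"tx": -0.004, "ty": 0.045, "tz": 0, "roll": 0.12},
  ],
)

```text
t: 57.7
position: [0.498, 0.3465, 0.1126]
tool_rot: [0.015, 1.0, -0.001, -0.001]
force: [0.3, 0.4, -3.7]
opening: 0.0183
grasp_force: 29.8
```

move_arm(
  targets=[
    {"tx": 0, "ty": 0, "tz": 0, "roll": 0},
    {"tx": 0, "ty": 0, "tz": 0, "roll": 0},
    {"tx": 0, "ty": 0, "tz": 0, "roll": 0},
  ],
)

```text
t: 58.0
position: [0.4988, 0.345, 0.1135]
tool_rot: [0.019, 1.0, -0.0, -0.001]
force: [0.1, -1.1, -3.1]
opening: 0.0185
grasp_force: 29.8
```

move_arm(
  targets=[
    {"tx": 0, "ty": 0.002, "tz": -0.04, "roll": 0},
    {"tx": 0, "ty": 0, "tz": -0.06, "roll": 0},
    {"tx": 0, "ty": 0, "tz": -0.06, "roll": 0},
    {"tx": 0, "ty": 0, "tz": -0.04, "roll": 0},
    {"tx": 0, "ty": 0, "tz": -0.02, "roll": 0},
    {"tx": 0, "ty": 0, "tz": 0, "roll": 0},
  ],
)

```text
t: 58.6
position: [0.4986, 0.346, 0.0032]
tool_rot: [0.018, 1.0, -0.0, -0.001]
force: [0.4, 0.1, -3.4]
opening: 0.0182
grasp_force: 29.8
```

move_arm(
  targets=[
    {"tx": 0, "ty": 0, "tz": -0.008, "roll": 0},
    {"tx": 0, "ty": 0, "tz": -0.008, "roll": 0},
    {"tx": 0, "ty": 0, "tz": -0.008, "roll": 0},
    {"tx": 0, "ty": 0, "tz": 0, "roll": 0},
  ],
)

```text
t: 59.0
position: [0.4987, 0.3468, -0.008]
tool_rot: [0.018, 1.0, -0.0, -0.0]
force: [0.7, 0.2, -3.7]
opening: 0.0181
grasp_force: 29.8
```

move_arm(
  targets=[
    {"tx": 0, "ty": 0, "tz": -0.008, "roll": 0},
    {"tx": 0, "ty": 0, "tz": -0.006, "roll": 0},
    {"tx": 0, "ty": 0, "tz": -0.003, "roll": 0},
    {"tx": 0, "ty": 0, "tz": 0, "roll": 0},
  ],
)

```text
t: 59.4
position: [0.4988, 0.3468, -0.0165]
tool_rot: [0.018, 1.0, -0.0, -0.0]
force: [-0.6, 0.3, -2.4]
opening: 0.0184
grasp_force: 29.8
```

move_arm(
  targets=[
    {"tx": 0, "ty": 0, "tz": -0.002, "roll": 0},
    {"tx": 0, "ty": 0, "tz": 0, "roll": 0},
  ],
)

```text
t: 59.6
position: [0.499, 0.3469, -0.0172]
tool_rot: [0.018, 1.0, 0.0, 0.0]
force: [0.2, -0.5, -3.2]
opening: 0.0184
grasp_force: 29.8
```

move_arm(
  targets=[
    {"tx": 0, "ty": 0, "tz": 0, "roll": 0},
    {"tx": 0, "ty": 0, "tz": 0, "roll": 0},
    {"tx": 0, "ty": 0, "tz": 0, "roll": 0},
    {"tx": 0, "ty": 0, "tz": 0.05, "roll": 0},
    {"tx": 0, "ty": 0, "tz": 0.08, "roll": 0},
    {"tx": 0, "ty": 0, "tz": 0.08, "roll": 0},
    {"tx": -0.06, "ty": -0.06, "tz": 0.05, "roll": 0},
    {"tx": -0.06, "ty": -0.06, "tz": 0, "roll": 0},
    {"tx": -0.06, "ty": -0.06, "tz": 0, "roll": 0},
    {"tx": 0, "ty": -0.08, "tz": 0, "roll": 0},
    {"tx": 0, "ty": -0.08, "tz": 0, "roll": 0},
  ],
  gripper=0.55,
)

```text
t: 60.7
position: [0.4083, 0.1759, 0.1133]
tool_rot: [0.017, 1.0, 0.0, 0.001]
force: [1.2, 0.9, -0.2]
opening: 0.04
grasp_force: 0.0
```

```bash
python3 - <<'E'
from h import *
f=grab('top','t20.png');g=grab('side','s20.png');h=cv2.cvtColor(f['img'],cv2.COLOR_RGB2HSV)
x0,y0=130,172
cr=cv2.resize(f['img'][y0:262,x0:188],None,fx=4,fy=4,interpolation=cv2.INTER_CUBIC)
v=cv2.cvtColor(cr,cv2.COLOR_RGB2GRAY)
a=cv2.resize(cv2.imread('pics/top0.png')[y0:262,x0:188],None,fx=4,fy=4,interpolation=cv2.INTER_CUBIC)
d=cv2.absdiff(v,cv2.cvtColor(a,cv2.COLOR_BGR2GRAY));m=(d>30).astype(np.uint8)
k,l,s,c=cv2.connectedComponentsWithStats(m)
for i in range(1,k):
    if s[i,4]>200:
        p=cv2.findNonZero((l==i).astype(np.uint8));r=cv2.minAreaRect(p);uv=(cv2.boxPoints(r)+.5)/4-.5+[x0,y0];print(s[i],r,ray(f,uv,.02)[:,:2].round(4).tolist())
for q in range(176,258,3): print(q,' '.join('%3d'%x for x in cv2.cvtColor(f['img'],cv2.COLOR_RGB2GRAY)[q,134:186:2]))
E
```

```text
[    0     0   111   303 12962] ((54.99999237060547, 150.99996948242188), (109.99998474121094, 301.99993896484375), 0.0) [[0.4125, 0.4456], [0.6513, 0.4542], [0.6507, 0.3674], [0.4119, 0.3609]]
[212   0  20  23 443] ((221.5, 11.0), (22.0, 19.0), 90.0) [[0.6501, 0.287], [0.65, 0.272], [0.6322, 0.2717], [0.6323, 0.2866]]
[121  20  85  27 877] ((164.40582275390625, 25.091983795166016), (85.58885955810547, 24.160451889038086), 12.771242141723633) [[0.6285, 0.359], [0.6475, 0.3553], [0.6317, 0.2891], [0.6128, 0.293]]
[ 126   44   47   52 1032] ((155.0757598876953, 62.94184875488281), (56.88825225830078, 37.68380355834961), 39.95754623413086) [[0.603, 0.3574], [0.626, 0.3389], [0.5965, 0.304], [0.5735, 0.3225]]
[125  69  29  30 649] ((140.25001525878906, 85.25000762939453), (27.577163696289062, 28.284271240234375), 45.0) [[0.5819, 0.3573], [0.5977, 0.3421], [0.582, 0.3264], [0.5662, 0.3417]]
[ 136  119   16  149 1283] ((142.22232055664062, 192.95965576171875), (13.004044532775879, 148.33657836914062), 1.8087393045425415) [[0.4389, 0.3436], [0.5554, 0.3429], [0.555, 0.3327], [0.4385, 0.3335
[... 2469 characters left out ...]
 225 215 183 207 168 127 136 134 134 106 115 122 120
242 185 163 184 169 148 145 157 202 203 203 207 207 213 232 216 177 207 192 135 135 136 133 105 109 118 117
245 177 151 187 182 178 176 198 204 206 205 206 209 206 210 201 200 206 205 160 136 137 130 105 105 115 116
248 165 147 190 199 195 195 194 201 203 193 195 198 205 208 198 198 195 203 157 120 119 118 105 104 112 113
251 166 143 131 133 130 129 128 133 132 131 131 133 133 135 132 133 131 134 121 113 112 113 105 100 106 111
254 170 146 136 136 133 131 131 129 130 130 132 133 131 131 133 133 131 131 119 112 113 113 107 102 103 106
257 166 185 185 186 188 186 186 184 185 189 203 199 203 204 195 194 201 201 145 113 114 113 107 103 102 106
```

The ratchet lies in the tray: rows 185–244 (185 mm), middle about (+7, −17) mm in the tray frame, parallel to it. Now I'll bring the till home, gripping it properly deep this time.

move_arm(
  targets=[
    {"tx": 0.0235, "ty": -0.083, "tz": 0, "roll": 0},
    {"tx": 0.0235, "ty": -0.083, "tz": 0, "roll": 0},
    {"tx": 0.0235, "ty": -0.083, "tz": 0, "roll": 0},
    {"tx": 0.0235, "ty": -0.083, "tz": 0, "roll": 0},
    {"tx": 0.0235, "ty": -0.083, "tz": 0, "roll": 0},
    {"tx": 0.0235, "ty": -0.083, "tz": 0, "roll": 0},
    {"tx": 0.0235, "ty": -0.083, "tz": 0, "roll": 0},
    {"tx": 0, "ty": 0, "tz": 0, "roll": 0},
    {"tx": 0, "ty": 0, "tz": -0.05, "roll": 0},
    {"tx": 0, "ty": 0, "tz": -0.06, "roll": 0},
    {"tx": 0, "ty": 0, "tz": -0.036, "roll": 0},
    {"tx": 0, "ty": 0, "tz": 0, "roll": 0},
  ],
)

```text
t: 62.0
position: [0.4901, -0.1121, 0.0379]
tool_rot: [0.017, 1.0, 0.001, -0.002]
force: [0.4, -0.1, 0.5]
opening: 0.0396
grasp_force: 0.0
```

move_arm(
  targets=[
    {"tx": 0, "ty": 0, "tz": 0, "roll": 0},
    {"tx": 0, "ty": 0, "tz": 0, "roll": 0},
    {"tx": 0, "ty": 0, "tz": 0, "roll": 0},
    {"tx": 0, "ty": 0, "tz": 0, "roll": 0},
    {"tx": 0, "ty": 0, "tz": 0, "roll": 0},
  ],
  gripper=1,
)

```text
t: 62.5
position: [0.4917, -0.1138, 0.0406]
tool_rot: [0.018, 1.0, -0.0, 0.001]
force: [-1.1, 1.0, 6.9]
opening: 0.0139
grasp_force: 30.0
```

move_arm(
  targets=[
    {"tx": 0.001, "ty": 0.02, "tz": 0, "roll": 0},
    {"tx": 0.0023, "ty": 0.045, "tz": 0, "roll": 0},
    {"tx": 0.0023, "ty": 0.045, "tz": 0, "roll": 0},
    {"tx": 0.0023, "ty": 0.045, "tz": 0, "roll": 0},
    {"tx": 0.0023, "ty": 0.045, "tz": 0, "roll": 0},
    {"tx": 0.0023, "ty": 0.045, "tz": 0, "roll": 0},
    {"tx": 0.0023, "ty": 0.045, "tz": 0, "roll": 0},
    {"tx": 0.0023, "ty": 0.045, "tz": 0, "roll": 0},
    {"tx": 0.0023, "ty": 0.045, "tz": 0, "roll": 0},
    {"tx": 0.0023, "ty": 0.045, "tz": 0, "roll": 0},
    {"tx": 0.0015, "ty": 0.03, "tz": 0, "roll": 0},
    {"tx": 0, "ty": 0, "tz": 0, "roll": 0},
  ],
)

```text
t: 63.7
position: [0.506, 0.1147, 0.0407]
tool_rot: [0.017, 1.0, -0.0, 0.004]
force: [14.3, 1.0, -5.2]
opening: 0.0139
grasp_force: 29.8
```

move_arm(
  targets=[
    {"tx": -0.004, "ty": 0.003, "tz": 0, "roll": 0},
    {"tx": 0, "ty": 0, "tz": 0, "roll": 0},
    {"tx": 0, "ty": 0, "tz": 0, "roll": 0},
  ],
)

```text
t: 64.0
position: [0.5061, 0.115, 0.0408]
tool_rot: [0.019, 1.0, 0.0, 0.007]
force: [24.4, 0.5, -14.4]
opening: 0.0141
grasp_force: 30.0
```

move_arm(
  targets=[
    {"tx": 0, "ty": 0, "tz": 0, "roll": 0},
    {"tx": 0, "ty": 0, "tz": 0, "roll": 0},
    {"tx": 0, "ty": 0, "tz": 0, "roll": 0},
    {"tx": 0, "ty": 0, "tz": 0.06, "roll": 0},
    {"tx": 0, "ty": 0, "tz": 0.09, "roll": 0},
  ],
  gripper=0.43,
)

```text
t: 64.5
position: [0.4991, 0.1154, 0.1139]
tool_rot: [0.018, 1.0, -0.0, -0.003]
force: [0.6, -0.2, 1.1]
opening: 0.0498
grasp_force: 0.0
```

move_arm(
  targets=[
    {"tx": 0.0105, "ty": -0.079, "tz": 0, "roll": -0.1715},
    {"tx": 0.0105, "ty": -0.079, "tz": 0, "roll": -0.1715},
    {"tx": 0.0105, "ty": -0.079, "tz": 0, "roll": -0.1715},
    {"tx": 0.0105, "ty": -0.079, "tz": 0, "roll": -0.1715},
    {"tx": 0.0105, "ty": -0.079, "tz": 0, "roll": -0.1715},
    {"tx": 0.0105, "ty": -0.079, "tz": 0, "roll": -0.1715},
    {"tx": 0.0105, "ty": -0.079, "tz": 0, "roll": -0.1715},
    {"tx": 0.0105, "ty": -0.079, "tz": 0, "roll": -0.1715},
    {"tx": 0.0105, "ty": -0.079, "tz": 0, "roll": -0.1715},
    {"tx": 0.0105, "ty": -0.079, "tz": 0, "roll": -0.1715},
    {"tx": 0.0105, "ty": -0.079, "tz": 0, "roll": -0.1715},
    {"tx": 0.0105, "ty": -0.079, "tz": 0, "roll": -0.1715},
  ],
)

```text
t: 65.7
position: [0.5636, -0.36, 0.1147]
tool_rot: [0.737, 0.676, -0.0, -0.0]
force: [0.7, 1.1, 0.2]
opening: 0.0505
grasp_force: 0.0
```

move_arm(
  targets=[
    {"tx": 0, "ty": 0, "tz": 0, "roll": 0},
    {"tx": 0, "ty": 0, "tz": 0, "roll": 0},
  ],
)

```text
t: 65.9
position: [0.5634, -0.3586, 0.1141]
tool_rot: [0.735, 0.678, 0.0, -0.001]
force: [-0.2, 0.1, 0.6]
opening: 0.0503
grasp_force: 0.0
```

move_arm(
  targets=[
    {"tx": 0.011, "ty": -0.005, "tz": 0, "roll": 0},
    {"tx": 0, "ty": 0, "tz": -0.05, "roll": 0},
    {"tx": 0, "ty": 0, "tz": -0.06, "roll": 0},
    {"tx": 0, "ty": 0, "tz": -0.05, "roll": 0},
    {"tx": 0, "ty": 0, "tz": -0.03, "roll": 0},
    {"tx": 0, "ty": 0, "tz": -0.02, "roll": 0},
    {"tx": 0, "ty": 0, "tz": 0, "roll": 0},
  ],
)

```text
t: 66.6
position: [0.5693, -0.3605, 0.0091]
tool_rot: [0.735, 0.678, -0.0, -0.001]
force: [0.1, -0.6, 0.1]
opening: 0.0503
grasp_force: 0.0
```

move_arm(
  targets=[
    {"tx": 0, "ty": 0, "tz": 0, "roll": 0},
    {"tx": 0, "ty": 0, "tz": 0, "roll": 0},
    {"tx": 0, "ty": 0, "tz": 0, "roll": 0},
    {"tx": 0, "ty": 0, "tz": 0, "roll": 0},
    {"tx": 0, "ty": 0, "tz": 0, "roll": 0},
  ],
  gripper=0.9,
)

```text
t: 67.1
position: [0.5699, -0.3616, 0.011]
tool_rot: [0.735, 0.678, 0.0, 0.001]
force: [1.2, 0.5, 6.5]
opening: 0.0339
grasp_force: 29.2
```

move_arm(
  targets=[
    {"tx": 0, "ty": 0, "tz": 0.03, "roll": 0},
    {"tx": 0, "ty": 0, "tz": 0.05, "roll": 0},
    {"tx": 0, "ty": 0, "tz": 0.06, "roll": 0},
    {"tx": 0, "ty": 0, "tz": 0.06, "roll": 0},
    {"tx": 0, "ty": 0, "tz": 0, "roll": 0},
    {"tx": 0, "ty": 0, "tz": 0, "roll": 0},
  ],
)

```text
t: 67.7
position: [0.569, -0.361, 0.1094]
tool_rot: [0.735, 0.678, -0.0, -0.0]
force: [-0.1, 0.6, -2.2]
opening: 0.0343
grasp_force: 29.3
```

move_arm(
  targets=[
    {"tx": -0.01, "ty": 0.028, "tz": 0, "roll": 0},
    {"tx": -0.02, "ty": 0.056, "tz": 0, "roll": 0},
    {"tx": -0.022, "ty": 0.061, "tz": 0, "roll": 0},
    {"tx": -0.022, "ty": 0.061, "tz": 0, "roll": 0},
    {"tx": -0.022, "ty": 0.061, "tz": 0, "roll": 0},
    {"tx": -0.022, "ty": 0.061, "tz": 0, "roll": 0},
    {"tx": -0.022, "ty": 0.061, "tz": 0, "roll": 0},
    {"tx": -0.022, "ty": 0.061, "tz": 0, "roll": 0},
    {"tx": -0.022, "ty": 0.061, "tz": 0, "roll": 0},
    {"tx": -0.022, "ty": 0.061, "tz": 0, "roll": 0},
    {"tx": -0.022, "ty": 0.061, "tz": 0, "roll": 0},
    {"tx": -0.011, "ty": 0.036, "tz": 0, "roll": 0},
  ],
)

```text
t: 68.9
position: [0.4476, -0.0245, 0.1082]
tool_rot: [0.735, 0.678, -0.001, -0.002]
force: [1.1, 0.4, -2.1]
opening: 0.034
grasp_force: 29.3
```

move_arm(
  targets=[
    {"tx": 0, "ty": 0, "tz": 0, "roll": 0},
    {"tx": 0, "ty": 0, "tz": 0, "roll": 0},
  ],
)

```text
t: 69.1
position: [0.4494, -0.0267, 0.1089]
tool_rot: [0.735, 0.678, -0.0, -0.001]
force: [0.3, -0.6, -2.5]
opening: 0.034
grasp_force: 29.3
```

move_arm(
  targets=[
    {"tx": 0, "ty": 0, "tz": -0.05, "roll": 0},
    {"tx": 0, "ty": 0, "tz": -0.06, "roll": 0},
    {"tx": 0, "ty": 0, "tz": -0.05, "roll": 0},
    {"tx": 0, "ty": 0, "tz": -0.024, "roll": 0},
    {"tx": 0, "ty": 0, "tz": -0.008, "roll": 0},
    {"tx": 0, "ty": 0, "tz": -0.003, "roll": 0},
    {"tx": 0, "ty": 0, "tz": 0, "roll": 0},
  ],
)

```text
t: 69.8
position: [0.4501, -0.0271, 0.0125]
tool_rot: [0.735, 0.678, 0.0, 0.0]
force: [0.2, -0.5, -1.4]
opening: 0.0341
grasp_force: 29.3
```

move_arm(
  targets=[
    {"tx": 0, "ty": 0, "tz": -0.003, "roll": 0},
    {"tx": 0, "ty": 0, "tz": 0, "roll": 0},
  ],
)

```text
t: 70.0
position: [0.4508, -0.0271, 0.0117]
tool_rot: [0.735, 0.678, 0.001, 0.001]
force: [1.2, -2.1, 2.5]
opening: 0.0338
grasp_force: 29.5
```

move_arm(
  targets=[
    {"tx": 0, "ty": 0, "tz": 0, "roll": 0},
    {"tx": 0, "ty": 0, "tz": 0, "roll": 0},
    {"tx": 0, "ty": 0, "tz": 0, "roll": 0},
    {"tx": 0, "ty": 0, "tz": 0.06, "roll": 0},
    {"tx": 0, "ty": 0, "tz": 0.08, "roll": 0},
    {"tx": 0, "ty": 0, "tz": 0.08, "roll": 0},
  ],
  gripper=0.43,
)

```text
t: 70.6
position: [0.4493, -0.0265, 0.1219]
tool_rot: [0.735, 0.678, -0.0, -0.0]
force: [0.5, 0.0, 0.4]
opening: 0.0503
grasp_force: 0.0
```

move_arm(
  targets=[
    {"tx": -0.0048, "ty": -0.056, "tz": 0, "roll": 0.17},
    {"tx": -0.0048, "ty": -0.056, "tz": 0, "roll": 0.17},
    {"tx": -0.0048, "ty": -0.056, "tz": 0, "roll": 0.17},
    {"tx": -0.0048, "ty": -0.056, "tz": 0, "roll": 0.17},
    {"tx": -0.0048, "ty": -0.056, "tz": 0, "roll": 0.17},
    {"tx": -0.0048, "ty": -0.056, "tz": 0, "roll": 0.17},
    {"tx": -0.0048, "ty": -0.056, "tz": 0, "roll": 0.17},
    {"tx": -0.0048, "ty": -0.056, "tz": 0, "roll": 0.17},
    {"tx": -0.0048, "ty": -0.056, "tz": 0, "roll": 0.17},
    {"tx": -0.0048, "ty": -0.056, "tz": 0, "roll": 0.17},
    {"tx": -0.0048, "ty": -0.056, "tz": 0, "roll": 0.17},
    {"tx": -0.0048, "ty": -0.056, "tz": 0, "roll": 0.17},
  ],
)

```text
t: 71.8
position: [0.4207, -0.3637, 0.1206]
tool_rot: [0.022, 1.0, 0.0, -0.0]
force: [-0.5, 0.5, -0.1]
opening: 0.0501
grasp_force: 0.0
```

move_arm(
  targets=[
    {"tx": 0, "ty": 0, "tz": 0, "roll": 0},
    {"tx": 0, "ty": 0, "tz": 0, "roll": 0},
  ],
)

```text
t: 72.0
position: [0.4208, -0.3623, 0.1203]
tool_rot: [0.026, 1.0, 0.0, -0.0]
force: [0.4, 1.0, -0.4]
opening: 0.0501
grasp_force: 0.0
```

move_arm(
  targets=[
    {"tx": 0, "ty": 0, "tz": -0.05, "roll": 0},
    {"tx": 0, "ty": 0, "tz": -0.06, "roll": 0},
    {"tx": 0, "ty": 0, "tz": -0.045, "roll": 0},
    {"tx": 0, "ty": 0, "tz": -0.021, "roll": 0},
    {"tx": 0, "ty": 0, "tz": 0, "roll": 0},
  ],
)

```text
t: 72.5
position: [0.4208, -0.3614, 0.032]
tool_rot: [0.025, 1.0, 0.001, -0.001]
force: [0.2, -0.4, 0.8]
opening: 0.05
grasp_force: 0.0
```

move_arm(
  targets=[
    {"tx": 0, "ty": 0, "tz": 0, "roll": 0},
    {"tx": 0, "ty": 0, "tz": 0, "roll": 0},
    {"tx": 0, "ty": 0, "tz": 0, "roll": 0},
    {"tx": 0, "ty": 0, "tz": 0, "roll": 0},
    {"tx": 0, "ty": 0, "tz": 0, "roll": 0},
    {"tx": 0, "ty": 0, "tz": 0, "roll": 0},
  ],
  gripper=1,
)

```text
t: 73.1
position: [0.4211, -0.3628, 0.0331]
tool_rot: [0.025, 1.0, -0.0, 0.0]
force: [0.2, 0.3, 3.7]
opening: 0.0181
grasp_force: 29.9
```

move_arm(
  targets=[
    {"tx": 0, "ty": 0, "tz": 0.03, "roll": 0},
    {"tx": 0, "ty": 0, "tz": 0.05, "roll": 0},
    {"tx": 0, "ty": 0, "tz": 0.06, "roll": 0},
    {"tx": 0, "ty": 0, "tz": 0.06, "roll": 0},
    {"tx": 0, "ty": 0, "tz": 0, "roll": 0},
  ],
)

```text
t: 73.6
position: [0.4221, -0.364, 0.1364]
tool_rot: [0.025, 1.0, -0.003, 0.002]
force: [-0.1, -0.1, -0.3]
opening: 0.0182
grasp_force: 29.9
```

move_arm(
  targets=[
    {"tx": 0.008, "ty": 0.04, "tz": 0, "roll": 0},
    {"tx": 0.008, "ty": 0.06, "tz": 0, "roll": 0},
    {"tx": 0.008, "ty": 0.06, "tz": 0, "roll": 0},
    {"tx": 0.008, "ty": 0.06, "tz": 0, "roll": 0},
    {"tx": 0.008, "ty": 0.06, "tz": 0, "roll": 0},
    {"tx": 0.008, "ty": 0.06, "tz": 0, "roll": 0},
    {"tx": 0.008, "ty": 0.06, "tz": 0, "roll": 0},
    {"tx": 0.008, "ty": 0.057, "tz": 0, "roll": 0},
    {"tx": 0, "ty": 0, "tz": 0, "roll": 0},
    {"tx": 0, "ty": 0, "tz": 0, "roll": 0},
  ],
)

```text
t: 74.6
position: [0.4528, -0.134, 0.1321]
tool_rot: [0.024, 1.0, 0.0, -0.0]
force: [-0.4, -0.2, -0.3]
opening: 0.018
grasp_force: 29.9
```

move_arm(
  targets=[
    {"tx": 0, "ty": 0, "tz": -0.05, "roll": 0},
    {"tx": 0, "ty": 0, "tz": -0.06, "roll": 0},
    {"tx": 0, "ty": 0, "tz": -0.045, "roll": 0},
    {"tx": 0, "ty": 0, "tz": -0.024, "roll": 0},
    {"tx": 0, "ty": 0, "tz": -0.01, "roll": 0},
    {"tx": 0, "ty": 0, "tz": -0.006, "roll": 0},
    {"tx": 0, "ty": 0, "tz": 0, "roll": 0},
  ],
)

```text
t: 75.3
position: [0.4533, -0.1345, 0.0356]
tool_rot: [0.025, 1.0, -0.0, 0.0]
force: [-0.4, 1.8, -0.5]
opening: 0.018
grasp_force: 29.9
```

move_arm(
  targets=[
    {"tx": 0, "ty": 0, "tz": -0.002, "roll": 0},
    {"tx": 0, "ty": 0, "tz": -0.001, "roll": 0},
    {"tx": 0, "ty": 0, "tz": 0, "roll": 0},
  ],
)

```text
t: 75.6
position: [0.4533, -0.1343, 0.0341]
tool_rot: [0.025, 1.0, -0.0, 0.0]
force: [-0.1, -0.4, 0.1]
opening: 0.0184
grasp_force: 29.9
```

move_arm(
  targets=[
    {"tx": 0, "ty": 0, "tz": 0, "roll": 0},
    {"tx": 0, "ty": 0, "tz": 0, "roll": 0},
    {"tx": 0, "ty": 0, "tz": 0, "roll": 0},
    {"tx": 0, "ty": 0, "tz": 0.06, "roll": 0},
    {"tx": 0, "ty": 0, "tz": 0.08, "roll": 0},
    {"tx": 0, "ty": 0, "tz": 0.04, "roll": 0},
    {"tx": 0.014, "ty": -0.076, "tz": 0, "roll": 0},
    {"tx": 0.014, "ty": -0.076, "tz": 0, "roll": 0},
    {"tx": 0.014, "ty": -0.076, "tz": 0, "roll": 0},
    {"tx": 0.014, "ty": -0.076, "tz": 0, "roll": 0},
    {"tx": 0.014, "ty": -0.076, "tz": 0, "roll": 0},
    {"tx": 0.013, "ty": -0.075, "tz": 0, "roll": 0},
  ],
  gripper=0.43,
)

```text
t: 76.8
position: [0.4945, -0.3632, 0.1236]
tool_rot: [0.025, 1.0, 0.0, -0.0]
force: [-0.5, -0.6, 1.2]
opening: 0.0506
grasp_force: 0.0
```

move_arm(
  targets=[
    {"tx": 0, "ty": 0, "tz": 0, "roll": 0},
    {"tx": 0, "ty": 0, "tz": 0, "roll": 0},
    {"tx": 0, "ty": 0, "tz": 0, "roll": 0},
  ],
  gripper=0.3,
)

```text
t: 77.1
position: [0.4944, -0.3606, 0.1237]
tool_rot: [0.024, 1.0, 0.0, -0.0]
force: [0.1, 0.3, -0.5]
opening: 0.0614
grasp_force: 0.0
```

Now down on the tin to TCP z ≈ 0.

move_arm(
  targets=[
    {"tx": 0, "ty": -0.001, "tz": -0.06, "roll": 0},
    {"tx": 0, "ty": 0, "tz": -0.07, "roll": 0},
    {"tx": 0, "ty": 0, "tz": -0.06, "roll": 0},
    {"tx": 0, "ty": 0, "tz": -0.035, "roll": 0},
    {"tx": 0, "ty": 0, "tz": -0.02, "roll": 0},
    {"tx": 0, "ty": 0, "tz": 0, "roll": 0},
  ],
)

```text
t: 77.7
position: [0.4943, -0.3611, 0.0006]
tool_rot: [0.024, 1.0, 0.001, -0.001]
force: [0.4, -0.3, -0.0]
opening: 0.0619
grasp_force: 0.0
```

move_arm(
  targets=[
    {"tx": 0, "ty": 0, "tz": 0, "roll": 0},
    {"tx": 0, "ty": 0, "tz": 0, "roll": 0},
    {"tx": 0, "ty": 0, "tz": 0, "roll": 0},
    {"tx": 0, "ty": 0, "tz": 0, "roll": 0},
    {"tx": 0, "ty": 0, "tz": 0, "roll": 0},
  ],
  gripper=0.8,
)

```text
t: 78.2
position: [0.4949, -0.3626, 0.0023]
tool_rot: [0.025, 1.0, -0.001, 0.001]
force: [-0.0, 0.5, 6.5]
opening: 0.0421
grasp_force: 30.0
```

move_arm(
  targets=[
    {"tx": 0, "ty": 0, "tz": 0.03, "roll": 0},
    {"tx": 0, "ty": 0, "tz": 0.05, "roll": 0},
    {"tx": 0, "ty": 0, "tz": 0.06, "roll": 0},
    {"tx": 0, "ty": 0, "tz": 0.06, "roll": 0},
    {"tx": 0, "ty": 0, "tz": 0.02, "roll": 0},
    {"tx": 0, "ty": 0, "tz": 0, "roll": 0},
    {"tx": 0, "ty": 0, "tz": 0, "roll": 0},
  ],
)

```text
t: 78.9
position: [0.4939, -0.3616, 0.1099]
tool_rot: [0.025, 1.0, 0.001, -0.001]
force: [0.0, -0.4, -1.9]
opening: 0.0422
grasp_force: 30.0
```

move_arm(
  targets=[
    {"tx": 0.0113, "ty": 0.04, "tz": 0, "roll": 0},
    {"tx": 0.0113, "ty": 0.06, "tz": 0, "roll": 0},
    {"tx": 0.0113, "ty": 0.06, "tz": 0, "roll": 0},
    {"tx": 0.0113, "ty": 0.06, "tz": 0, "roll": 0},
    {"tx": 0.0113, "ty": 0.06, "tz": 0, "roll": 0},
    {"tx": 0.0113, "ty": 0.06, "tz": 0, "roll": 0},
    {"tx": 0.0113, "ty": 0.06, "tz": 0, "roll": 0},
    {"tx": 0.0113, "ty": 0.05, "tz": 0, "roll": 0},
    {"tx": 0, "ty": 0, "tz": 0, "roll": 0},
    {"tx": 0, "ty": 0, "tz": 0, "roll": 0},
  ],
)

```text
t: 79.9
position: [0.5393, -0.1362, 0.1103]
tool_rot: [0.024, 1.0, 0.0, -0.001]
force: [0.7, 0.3, -1.4]
opening: 0.0421
grasp_force: 30.0
```

move_arm(
  targets=[
    {"tx": 0, "ty": 0, "tz": -0.05, "roll": 0},
    {"tx": 0, "ty": 0, "tz": -0.06, "roll": 0},
    {"tx": 0, "ty": 0, "tz": -0.05, "roll": 0},
    {"tx": 0, "ty": 0, "tz": -0.03, "roll": 0},
    {"tx": 0, "ty": 0, "tz": -0.014, "roll": 0},
    {"tx": 0, "ty": 0, "tz": -0.008, "roll": 0},
    {"tx": 0, "ty": 0, "tz": -0.003, "roll": 0},
    {"tx": 0, "ty": 0, "tz": 0, "roll": 0},
  ],
)

```text
t: 80.7
position: [0.5399, -0.1374, 0.0042]
tool_rot: [0.025, 1.0, -0.0, 0.0]
force: [0.7, -0.2, -2.8]
opening: 0.0421
grasp_force: 30.0
```

Lower the last couple of millimetres, release and withdraw.

move_arm(
  targets=[
    {"tx": 0, "ty": 0, "tz": -0.002, "roll": 0},
    {"tx": 0, "ty": 0, "tz": -0.001, "roll": 0},
    {"tx": 0, "ty": 0, "tz": 0, "roll": 0},
  ],
)

```text
t: 81.0
position: [0.5403, -0.1375, 0.0033]
tool_rot: [0.025, 1.0, -0.0, 0.001]
force: [-1.5, -0.5, 5.2]
opening: 0.0419
grasp_force: 30.0
```

move_arm(
  targets=[
    {"tx": 0, "ty": 0, "tz": 0, "roll": 0},
    {"tx": 0, "ty": 0, "tz": 0, "roll": 0},
    {"tx": 0, "ty": 0, "tz": 0, "roll": 0},
    {"tx": 0, "ty": 0, "tz": 0.05, "roll": 0},
    {"tx": 0, "ty": 0, "tz": 0.08, "roll": 0},
    {"tx": 0, "ty": 0, "tz": 0.09, "roll": 0},
    {"tx": -0.05, "ty": -0.08, "tz": 0.04, "roll": 0},
    {"tx": -0.05, "ty": -0.08, "tz": 0, "roll": 0},
    {"tx": -0.05, "ty": -0.08, "tz": 0, "roll": 0},
    {"tx": -0.05, "ty": -0.08, "tz": 0, "roll": 0},
    {"tx": -0.05, "ty": -0.08, "tz": 0, "roll": 0},
    {"tx": 0, "ty": 0, "tz": 0, "roll": 0},
  ],
  gripper=0.3,
)

```text
t: 82.2
position: [0.4127, -0.3401, 0.1317]
tool_rot: [0.028, 1.0, -0.0, -0.0]
force: [0.8, 0.1, 0.5]
opening: 0.0617
grasp_force: 0.0
```

```bash
python3 - <<'E'
from h import *
f=grab('top','tf.png');f2=grab('side','sf.png');s=robot.read_state();print(s['t'],s['position'])
for img,f_ in(('now',cv2.imread('pics/tf.png')),('start',cv2.imread('pics/top0.png'))):
    h=cv2.cvtColor(f_,cv2.COLOR_BGR2HSV)
    for n,lo,hi,(x0,y0,x1,y1),z in [('cap',(100,90,50),(130,255,255),(300,215,335,245),.083),('lid',(0,0,0),(180,255,50),(305,190,335,212),.073),('tape',(20,120,80),(35,255,255),(262,190,310,250),.067),('grip',(3,110,60),(18,255,255),(225,185,245,240),.093)]:
        m=cv2.inRange(h,lo,hi)[y0:y1,x0:x1];k,l,st,c=cv2.connectedComponentsWithStats(m)
        if k<2: print(img,n,'none');continue
        i=1+np.argmax(st[1:,4]);print(img,n,st[i,2:],ray(f,c[i]+[x0,y0],z)[0].round(4)[:2])
h0=cv2.cvtColor(cv2.imread('pics/side0.png'),cv2.COLOR_BGR2HSV);h1=cv2.cvtColor(cv2.imread('pics/sf.png'),cv2.COLOR_BGR2HSV)
for n,lo,hi,(x0,y0,x1,y1) in [('cap',(100,90,50),(130,255,255),(278,225,305,255)),('lid',(0,0,0),(180,255,50),(303,222,328,240)),('tape',(20,120,80),(35,255,255),(245,210,282,250))]:
    for h in(h0,h1):
        m=cv2.inRange(h,lo,hi)[y0:y1,x0:x1];k,l,st,c=cv2.connectedComponentsWithStats(m)
        if k>1: i=1+np.argmax(st[1:,4]);print(n,st[i]+[x0,y0,0,0,0],(c[i]+[x0,y0]).round(1))
E
```

```text
82.3 [ 0.41482599 -0.3365993   0.13160833]
now cap [ 5  6 25] [ 0.455  -0.1337]
now lid [ 14  15 150] [ 0.5392 -0.1358]
now tape [ 24  14 307] [ 0.449  -0.0253]
now grip [  8  42 217] [0.5056 0.1144]
start cap [ 5  6 25] [ 0.4526 -0.1334]
start lid [ 14  14 146] [ 0.5389 -0.1361]
start tape [ 24  16 309] [ 0.4459 -0.0264]
start grip [  8  42 210] [0.5042 0.1114]
cap [285 237   8  11  75] [288.7 241.9]
cap [286 236   8  12  81] [289.5 241.6]
lid [307 224  17  15 199] [315.  231.3]
lid [303 222  25  18 353] [316.1 229.8]
tape [253 216  22  30 409] [264.3 229.9]
tape [253 216  23  30 417] [265.1 229.5]
```

```bash
python3 -c "
from plant import robot
print(robot.finish_job())"
```

```text
the job is handed in; nothing more can be done
None
```

The job is handed in at 82 s, verdict not shown: the till is home, the ratchet lies in the tray, and the bottle, tin and tape stand within about 3 mm of their starting spots; I dropped the tape once inside the chest on the way and stood it up again.

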